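Clamp a mounted study in the slip-clutch press

ROBOT

A 6-joint arm with a two-finger parallel gripper is mounted at the origin on the work surface. World frame = base frame: x ahead of the robot, y to its left, z up, the work surface at z = 0. Lengths are in m, angles in rad, forces in N, time in s.
With the tool pointing down it reaches from about 0.25 to 0.725 m from the base axis. Payload 4 kg.
Tool frame: the origin (TCP) lies at the very end of the fingers, on their centre line; the grasp point (between the pads) lies 19 mm behind it (ctrl.grasp_offset is the distance from the TCP to the grasp point, in m); z points along the fingers, y is the line along which they close (so a half turn about z gives the same grasp; the last joint's range is limited). The gripper opens to 85 mm and grips with 20 to 120 N. Pads are 22 mm wide; open, the fingers measure 114 mm over their backs; the gripper's body (76 mm by 85 mm) begins 54 mm behind the grasp point. The pads swing forward as they close: fully open they stand 13 mm farther back than shut.
Start: joints at [-1.285, 0.241, 0.005, 1.335, 0, 1.571], TCP at [0.141, -0.48, 0.196] pointing down, gripper open.
Joint ranges: [-2.72, 2.72], [-1.05, 1.87], [-1.09, 1.28], [-1.99, 2.15], [-1.42, 1.44], [-3.14, 3.14]. Speed limits (rad/s): [2.79, 2.79, 3.14, 3.14, 3.14, 3.14].

INTERFACE

Orientations are given as a unit quaternion [x, y, z, w].
In Python, from station import get_obs, eyes, ctrl gives the robot as it stands. The module is installed in compiled form; this text tells all that it offers.
- The arm moves only by the tool arm_command, never from a script. Its argument "moves" is a list of rows, each an object of numbers: "tx", "ty", "tz": the shift along the tool's x, y, z scaled (see below); "rx", "ry", "rz": the turn, a rotation vector about the tool's x, y, z scaled (see below). A call has 1 to 10 rows; each row shifts and turns the commanded pose from where the row before left it, along the tool's axes as they then stand; what a row does not reach is not made up. The controller multiplies each number of a shift by 250 mm and each number of a turn by 30 degrees. A row lasts 1/10 s, in which the tool goes at most 50 mm and 8.59 degrees, less where a joint would pass 70% of its speed; a pose out of reach is approached as far as the arm can. A call with a number of a shift or a turn outside -1 to 1 is refused whole. A call with a gripper value outside its range is refused whole. "jaw" is the opening, from 0 (shut) to 1 (fully open), set as the call begins (left out, the last holds). The fingers move at their own pace and stop on an object; "force" is the grip in N (left out, the last holds). Time passes only in rows, so rows that do not move let the fingers close. It gives the time, the measured TCP pose, the force, the opening and the grip force at its end, in the units of the state.
- get_obs(): the state, without advancing time (a new reading comes with each control period).
- eyes.snapshot(name): name is "scene" or "top" or "wrist"; returns (picture, depth): 384x512x3 uint8, red, green, blue; 384x512 float32, m along the optical axis (not along the pixel's ray), 0 where there is no reading.
- eyes.camera_info(name): a dict with "fov_y" (degrees; the focal length in pixels is half the picture's height over the tangent of half this angle, whatever the lens; pixels are square), "cx", "cy" (the principal point, pixels), "R" (3x3) and "t" (3): a world point X has camera coordinates R X + t; the wrist camera has in their place "T_tool_cam" (4x4, takes a point from camera to tool coordinates, whose origin is the TCP and whose axes are the flange's). Camera axes: x right, y down, z forward; pixel columns grow to the right and rows downward; lengths in m; the calibration is good to about 2 mm. The wrist camera is an equidistant fisheye: a pixel r from the principal point sees the ray r / f radians off the axis. A picture is of the moment at which its call begins: read the wrist's pose just before it. camera_info takes no time and is no camera call.
- ctrl.close_job(): hands the job in; it is judged then, once.
The state is a dict: "t": time; "q": joint angles; "qvel": joint speeds; "effort": joint torques, N m; "tool_pos": TCP position; "tcp_rot": TCP orientation; "ft_force": force on the tool from outside, world axes, zero at the start; "wrist_torque": the same for the moment, N m; "finger_gap": finger opening in m; "gripper_force": force on a finger pad.
Only numpy, scipy, OpenCV 4.12 (cv2) and the standard library are available. Lean on these libraries where they do the work, as an engineer would, in place of code of your own. Each camera call takes 0.05 s, during which the arm holds its last target. There are 200 camera calls.

TASK

Clamp the blue panel in the green mounting press: lay it on the bed face up and lengthwise, slide it in under the raised platen until it is home against the brass stop bar at the back, square and centred across the platen. Then turn the red wing handle clockwise until its clutch clearly slips, stop before the slip reaches an eighth of a turn (the red mark on the collar), and let go, leaving the panel clamped. Leave everything else on the table where it is.

Things in the scene. Friction and masses are not known exactly. Their poses are not given: they have to be found in the camera images.
- panel_center (a point): the blue panel: a wooden panel with a blue study on its upper face, a solid slab 180 mm long, 60 mm wide, 22 mm thick, about 0.17 kg, lying flat, face up, among the clutter. This point is its centre (11 mm above its underside); x runs along its length, y across its width, z up out of the painted face. Either end may go into the press first.
- press_bed (a point): the green bench mounting press, bolted down. This point is on the top face of its flat bed, 30 mm above the table, straight below the screw. x points into the press from its open front (the feeding direction), y across it. The bed reaches from x = -160 mm (front edge) to +115 mm and 75 mm to either side. A panel pushed home against the stop bar has its centre at this point.
- stop_bar (a point): middle of the front face of the brass stop bar that stands across the back of the bed, 90 mm beyond the screw axis; the bar is 120 mm long, 12 mm high. Same axes as the bed.
- crosshead (a point): centre of the crosshead's top face, on the screw's axis, 140 mm above the table. The crosshead is 40 mm deep (along the feed), 240 mm wide and 28 mm thick; its two columns, 22 mm thick, stand 100 mm to either side of this point, with nuts up to 160 mm above the table.
- platen: the square platen that the screw moves straight up and down, 90 x 90 mm, 19 mm thick, grey felt underneath; origin at the centre of its underside, axes as the bed. At the start it hangs 28 to 33 mm above the bed, so the 22 mm panel slides in flat beneath it with 6 to 11 mm to spare.
- handle_grip (a point): the red wing handle on top of the screw: an upright flat wing 110 mm long, 16 mm thick, 36 mm tall. This point is on the screw's axis, 10 mm below the wing's top edge, 205 to 209 mm above the table at the start; x runs along the wing, y through its thickness. The wing starts across the press, within 0.45 rad. 26 mm below this point is a round hub 40 mm across, under it the 60 mm collar.
- spindle (a joint): turn of the screw, rad, growing clockwise from above (0 = wound right up; 0 to 0.85 at the start). Platen, screw and handle go down together 4.8 mm per rad. Turning it takes about 0.14 N m; it holds its pressure when let go. The platen meets the blue panel at about 2.2 rad; the screw stops there or within 0.1 rad more.
- handle (a joint): slip of the clutch between handle and screw: turn of the handle past the screw, rad, clockwise positive, 0 at the start and while the screw turns. With the panel gripped it lets go at about 0.36 N m: the handle goes on round and the screw stands still. Seen as the hub's white pointer leaving the collar's white mark; the collar's red mark is an eighth of a turn (0.785 rad).
- yellow_panel: bystander: a second wooden panel of the same size (180 x 60 x 22 mm), its face painted yellow and red; lies flat, origin at the centre of its underside, x along its length
- wax_cup: bystander: small round foil cup of pale wax, 72 mm across the rim, 42 mm high, standing close to one corner of the blue panel; origin at the centre of its underside
- violet_block: bystander: violet wax block in a paper sleeve, 75 x 50 x 40 mm high, lying close to a corner of the blue panel; origin at the centre of its underside, x along its length
- orange_block: bystander: orange wax block 70 x 55 x 35 mm high, lying close to a corner of the blue panel; origin at the centre of its underside
- gas_can: bystander: upright red gas cartridge with a torch tip, 66 mm diameter, 202 mm high; origin at the centre of its underside
- brush: bystander: flat bristle brush lying on the table, 215 mm long, 50 mm wide, 14 mm high; origin near its middle, x towards the bristles
- scraper: bystander: steel scraper with black handle lying flat, 215 mm long, 60 mm wide, 16 mm high; origin near its middle, x towards the blade
- tape_roll: bystander: roll of blue masking tape lying flat, 100 mm diameter, 25 mm high; origin at the centre of its underside

How it is judged:
By the outcome, as a careful person would: the job done as asked, in the order asked, and still so for the second after the job is handed in, with the robot touching nothing.
It also fails if it takes over 61 s, if anything falls off the work surface, if the arm or the gripper's body presses on something with over 40 N, if the wrist force passes 120 N, or if a joint passes its speed limit or range.

## Working session

There is one attempt and no reset: what is moved stays moved. The work goes in short steps, Python scripts to look and compute and a tool call to move; the robot and the scene stay as the last step left them, time stands still between calls to the robot, and variables do not carry over. Pictures are saved under pics/ and viewed, at most 10 in all, crops included, and the job is handed in when it is done.

Besides the shell and the picture viewer there is one more tool, called after "Call:" by a JSON object that holds its "api" and its "payload", one argument or row to a line. arm_command: Moves the arm, as the interface text tells. Shifts and turns lie within -1 to 1; 1 stands for 250 mm of shift or 30 degrees of turn. Its arguments: {"type":"object","properties":{"moves":{"type":"array"},"jaw":{"type":"number"},"force":{"type":"number"}},"required":["moves"]}

```bash
mkdir -p pics
python3 - <<'E'
from station import get_obs, eyes, ctrl
import cv2, numpy as np
o=get_obs(); print(o['t'],o['tool_pos'],o['tcp_rot'],ctrl.grasp_offset)
for n in("top","scene"):
    p,d=eyes.snapshot(n); np.savez(f'pics/{n}0.npz',p=p,d=d)
    cv2.imwrite(f'pics/{n}0.png',p[:,:,::-1])
    print(n,eyes.camera_info(n))
print(eyes.camera_info('wrist'))
E
```

```text
0.0 [ 0.14076207 -0.47904576  0.19492262] [ 9.89809664e-01  1.42392936e-01 -1.47624674e-04 -1.02934965e-03] 0.0187
top {'fov_y': 46.12190999717942, 'cx': 256.180565011079, 'cy': 196.23513473282105, 'R': array([[ 0.0464617 , -0.99891698, -0.0024867 ],
       [-0.97909462, -0.04504594, -0.19835469],
       [ 0.19802785,  0.01165061, -0.98012715]]), 't': array([-0.06325832,  0.57712403,  1.56187809])}
scene {'fov_y': 46.17024281005527, 'cx': 259.598342012938, 'cy': 189.86683816262968, 'R': array([[ 0.16597716,  0.9861264 ,  0.00251228],
       [ 0.52922142, -0.0869242 , -0.84401947],
       [-0.8320915 ,  0.14141751, -0.53630665]]), 't': array([-0.02892668, -0.18688793,  1.80679756])}
{'fov_y': 65.70646984690485, 'cx': 253.65273304341687, 'cy': 186.2408171630453, 'T_tool_cam': array([[-1.30101365e-04, -9.53926679e-01, -3.00039788e-01,
         7.59857717e-02],
       [ 9.99999958e-01, -4.64301761e-05, -2.85996656e-04,
         1.97349030e-04],
       [ 2.58888940e-04, -3.00039812e-01,  9.53926645e-01,
        -1.77287259e-01],
       [ 0.00000000e+00,  0.00000000e+00,  0.00000000e+00,
         1.00000000e+00]])}
```

View pics/top0.png

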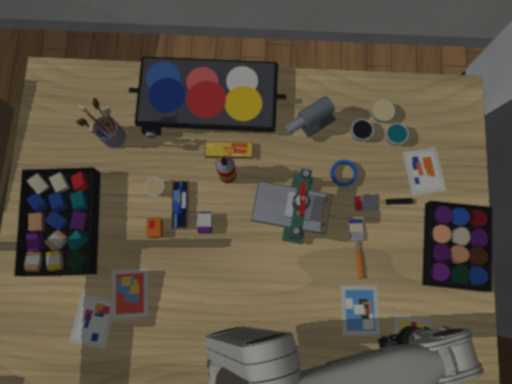

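View pics/scene0.png

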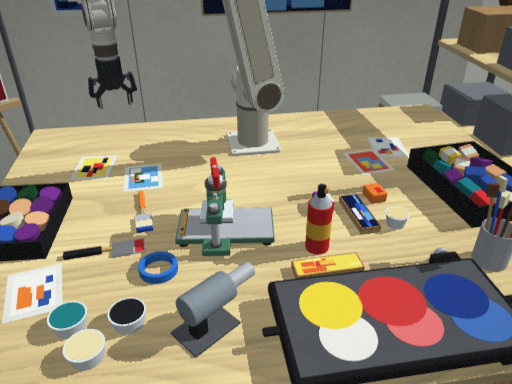

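The top view shows the blue panel at about (180,204). The wax cup is at (154,186), the orange block at (154,228) and the violet block at (204,222). The press is around (295,205) with its open front to the left, the stop bar at about (327,212) and the red wing at (303,200). The gas can is at (226,168).

```bash
cat > h.py <<'E'
from station import get_obs, eyes, ctrl
import cv2, numpy as np
from scipy.spatial.transform import Rotation as Rt
def ray(n,uv,o=None):
    c=eyes.camera_info(n); f=192/np.tan(np.radians(c['fov_y']/2)); uv=np.atleast_2d(uv).astype(float)
    x=(uv-[c['cx'],c['cy']])/f
    if n!='wrist':
        d=np.c_[x,np.ones(len(x))]; return -c['R'].T@c['t'], d@c['R']
    r=np.linalg.norm(x,axis=1,keepdims=True); d=np.c_[x*np.sinc(r/np.pi),np.cos(r)]
    T=c['T_tool_cam']; A=Rt.from_quat(o['tcp_rot']).as_matrix()
    return A@T[:3,3]+o['tool_pos'], d@T[:3,:3].T@A.T
def plane(n,uv,z,o=None):
    p,d=ray(n,uv,o); return p+d*((z-p[2])/d[:,2])[:,None]
def proj(X,o):
    c=eyes.camera_info('wrist'); f=192/np.tan(np.radians(c['fov_y']/2))
    T=c['T_tool_cam']; A=Rt.from_quat(o['tcp_rot']).as_matrix()
    v=((np.atleast_2d(X)-o['tool_pos'])@A-T[:3,3])@T[:3,:3]
    th=np.arctan2(np.hypot(v[:,0],v[:,1]),v[:,2]); s=th*f/np.hypot(v[:,0],v[:,1])
    return v[:,:2]*s[:,None]+[c['cx'],c['cy']]
def yaw(o): # direction of tool x and y in world plane, deg
    A=Rt.from_quat(o['tcp_rot']).as_matrix(); return np.degrees(np.arctan2(A[1,:2],A[0,:2])), A[:,2]
def blobs(p,lo,hi,amin=30):
    m=cv2.inRange(cv2.cvtColor(p,cv2.COLOR_RGB2HSV),np.array(lo),np.array(hi))
    cs,_=cv2.findContours(m,cv2.RETR_EXTERNAL,cv2.CHAIN_APPROX_NONE)
    return sorted([c for c in cs if cv2.contourArea(c)>amin],key=cv2.contourArea,reverse=True)
def rect(X): # min area rect of plane points, mm
    (c,s,a)=cv2.minAreaRect((X[:,:2]*1000).astype(np.float32)); 
    if s[0]<s[1]: s=s[::-1]; a+=90
    return np.round(c,1),np.round(s,1),round((a+90)%180-90,1)
E
python3 - <<'E'
from h import *
p=np.load('pics/top0.npz')['p']
for nm,uv,z in [('panel',(180,204),.022),('cup',(154,186),.042),('orange',(154,228),.035),('violet',(204,222),.04),('can',(226,168),.1),('bedfl',(258,182),.03),('bednl',(252,221),.03),('handle',(303,200),.215),('bar',(327,212),.04),('nut1',(306,174),.16),('nut2',(294,237),.16)]: print(nm,plane('top',uv,z)[0].round(3))
cv2.imwrite('pics/c1.png',cv2.resize(p[140:265,135:345],None,fx=3.8,fy=3.8,interpolation=cv2.INTER_CUBIC)[:,:,::-1])
E
```

```text
panel [0.545 0.241 0.022]
cup [0.604 0.338 0.042]
orange [0.451 0.325 0.035]
violet [0.48  0.146 0.04 ]
can [0.668 0.074 0.1  ]
bedfl [ 0.639 -0.04   0.03 ]
bednl [ 0.493 -0.025  0.03 ]
handle [ 0.542 -0.19   0.215]
bar [ 0.537 -0.294  0.04 ]
nut1 [ 0.643 -0.203  0.16 ]
nut2 [ 0.427 -0.169  0.16 ]
```

View pics/c1.png

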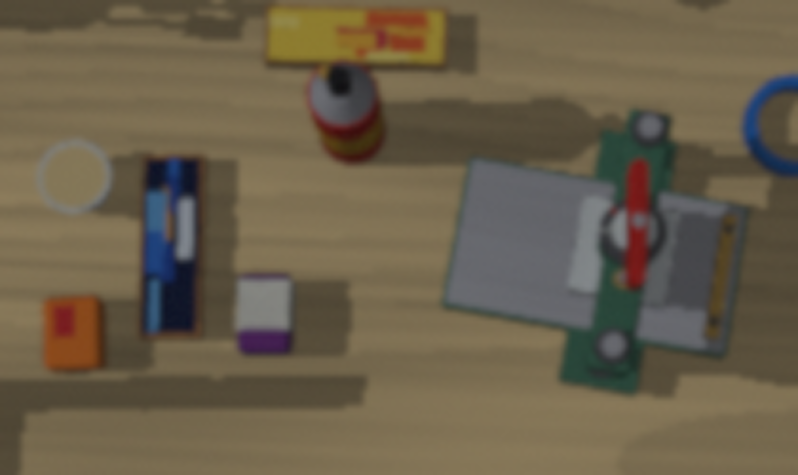

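The crop shows the panel with its long side along world x and clear gaps at mid-length. The press's feed axis points along about -y, tilted around 8°. I'll move over the panel at height and look with the wrist camera.

Call:
{"api": "arm_command", "payload": {
  "moves": [
    {"tx": 0.14, "ty": -0.136, "tz": -0.03},
    {"tx": 0.14, "ty": -0.136, "tz": -0.03},
    {"tx": 0.14, "ty": -0.136, "tz": -0.03},
    {"tx": 0.14, "ty": -0.137},
    {"tx": 0.14, "ty": -0.137},
    {"tx": 0.14, "ty": -0.137},
    {"tx": 0.14, "ty": -0.137},
    {"tx": 0.14, "ty": -0.137},
    {"tx": 0.14, "ty": -0.137},
    {"tx": 0.14, "ty": -0.137}
  ],
  "jaw": 0.88,
  "force": 60
}}

```text
validation failed for argument at $.mo...
```

Call:
{"api": "arm_command", "payload": {
  "moves": [
    {"tx": 0.14, "ty": -0.137},
    {"tx": 0.14, "ty": -0.137},
    {"tx": 0.14, "ty": -0.137},
    {"tx": 0.14, "ty": -0.137},
    {"tx": 0.14, "ty": -0.137},
    {"tx": 0.14, "ty": -0.137},
    {"tx": 0.07, "ty": -0.06},
    {"rz": 0.27},
    {"rz": 0.27},
    {}
  ]
}}

```text
validation failed for argument at $.mo...
```

Run:
```python
from h import *
o=get_obs(); print(o['t'],o['tool_pos'],yaw(o),o['q'],o['finger_gap'])
p,d=eyes.snapshot('wrist'); np.savez('pics/w1.npz',p=p,d=d); cv2.imwrite('pics/w1.png',p[:,:,::-1])
```

```text
0.1 [ 0.14081817 -0.47912548  0.19500582] (array([ 16.37785988, -73.6221352 ]), array([-4.79793206e-04,  1.79640607e-03, -9.99998271e-01])) [-1.28497042e+00  2.41361313e-01  3.89985557e-03  1.33519367e+00
  4.61690186e-05  1.57077457e+00] 0.08516229319616037
```

View pics/w1.png

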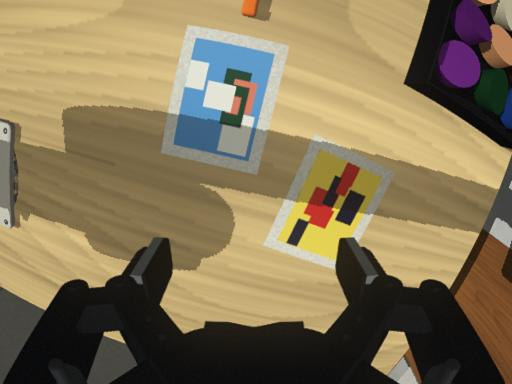

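The moves were refused at validation, so nothing moved. The picture only shows two postcards under the start pose. All six numbers per row are probably required, so I'll test that.

Call:
{"api": "arm_command", "payload": {
  "moves": [
    {"tx": 0.14, "ty": -0.136, "tz": -0.03, "rx": 0, "ry": 0, "rz": 0},
    {"tx": 0.14, "ty": -0.136, "tz": -0.03, "rx": 0, "ry": 0, "rz": 0},
    {"tx": 0.14, "ty": -0.136, "tz": -0.03, "rx": 0, "ry": 0, "rz": 0}
  ],
  "jaw": 0.88,
  "force": 60
}}

```text
t: 0.45
tool_pos: [0.2131, -0.3507, 0.2179]
tcp_rot: [0.99, 0.142, -0.0, -0.001]
ft_force: [2.1, 0.3, -0.0]
finger_gap: 0.0754
gripper_force: 0.0
```

Call:
{"api": "arm_command", "payload": {
  "moves": [
    {"tx": 0.14, "ty": -0.137, "tz": 0, "rx": 0, "ry": 0, "rz": 0},
    {"tx": 0.14, "ty": -0.137, "tz": 0, "rx": 0, "ry": 0, "rz": 0},
    {"tx": 0.14, "ty": -0.137, "tz": 0, "rx": 0, "ry": 0, "rz": 0},
    {"tx": 0.14, "ty": -0.137, "tz": 0, "rx": 0, "ry": 0, "rz": 0},
    {"tx": 0.14, "ty": -0.137, "tz": 0, "rx": 0, "ry": 0, "rz": 0},
    {"tx": 0.14, "ty": -0.137, "tz": 0, "rx": 0, "ry": 0, "rz": 0},
    {"tx": 0.14, "ty": -0.137, "tz": 0, "rx": 0, "ry": 0, "rz": 0},
    {"tx": 0.14, "ty": -0.137, "tz": 0, "rx": 0, "ry": 0, "rz": 0},
    {"tx": 0.14, "ty": -0.137, "tz": 0, "rx": 0, "ry": 0, "rz": 0},
    {"tx": 0.14, "ty": -0.137, "tz": 0, "rx": 0, "ry": 0, "rz": 0}
  ]
}}

```text
t: 1.45
tool_pos: [0.4526, 0.0771, 0.2182]
tcp_rot: [0.99, 0.143, 0.0, 0.0]
ft_force: [0.5, -0.0, -0.1]
finger_gap: 0.0756
gripper_force: 0.0
```

Call:
{"api": "arm_command", "payload": {
  "moves": [
    {"tx": 0.14, "ty": -0.137, "tz": 0, "rx": 0, "ry": 0, "rz": 0},
    {"tx": 0.14, "ty": -0.137, "tz": 0, "rx": 0, "ry": 0, "rz": 0},
    {"tx": 0.14, "ty": -0.137, "tz": 0, "rx": 0, "ry": 0, "rz": 0},
    {"tx": 0.07, "ty": -0.06, "tz": 0, "rx": 0, "ry": 0, "rz": 0},
    {"tx": 0, "ty": 0, "tz": 0, "rx": 0, "ry": 0, "rz": 0.27},
    {"tx": 0, "ty": 0, "tz": 0, "rx": 0, "ry": 0, "rz": 0.27},
    {"tx": 0, "ty": 0, "tz": 0, "rx": 0, "ry": 0, "rz": 0}
  ]
}}

```text
t: 2.15
tool_pos: [0.5599, 0.1205, 0.2179]
tcp_rot: [0.996, 0.082, -0.011, -0.04]
ft_force: [-0.3, -0.9, -0.3]
finger_gap: 0.0748
gripper_force: 0.0
```

Run:
```python
from h import *
o=get_obs(); print(o['t'],o['tool_pos'],yaw(o),o['q'],o['finger_gap'])
p,d=eyes.snapshot('wrist'); np.savez('pics/w1.npz',p=p,d=d); cv2.imwrite('pics/w1.png',p[:,:,::-1])
```

```text
2.15 [0.55985998 0.1205093  0.21789681] (array([  9.43243356, -80.63774364]), array([-0.02808016,  0.0781276 , -0.99654783])) [0.16365737 0.39340898 0.27267041 1.4650843  0.08174973 3.14061987] 0.07477054496160065
```

View pics/w1.png

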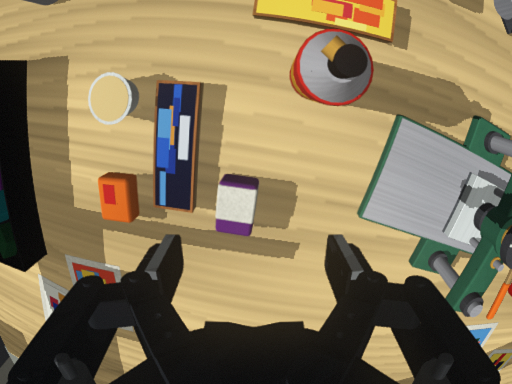

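The view shows the panel, with corners about (157,82), (201,83), (192,211) and (154,207). It also shows the cup at (110,98), the orange block at (117,197) and the violet block at (237,205). Joint 6 hit its limit, so I need the other half-turn. I'll measure the panel and press through the depth image.

```bash
cat >> h.py <<'E'
def cloud(n,d,o=None):
    v,u=np.mgrid[0:384,0:512]; p,r=ray(n,np.c_[u.ravel(),v.ravel()],o)
    if n=='wrist':
        T=eyes.camera_info(n)['T_tool_cam']; A=Rt.from_quat(o['tcp_rot']).as_matrix(); zc=r@(A@T[:3,2])
    else: zc=np.ones(len(r))
    X=p+r*(d.ravel()/zc)[:,None]; X[d.ravel()==0]=np.nan
    return X.reshape(384,512,3)
E
python3 - <<'E'
from h import *
o=get_obs(); w=np.load('pics/w1.npz'); X=cloud('wrist',w['d'],o); z=X[:,:,2]
print('table z',np.nanmedian(z[100:200,225:280]), 'panel',np.nanmedian(z[100:200,165:190]),'bed',np.nanmedian(z[150:200,395:430]))
def comp(lo,hi,seed,m=None):
    m=((z>lo)&(z<hi)).astype(np.uint8) if m is None else m
    n,l=cv2.connectedComponents(m,connectivity=4); return X[l==l[seed[1],seed[0]]]
for nm,lo,hi,s in [('panel',.012,.03,(178,140)),('cup',.02,.06,(110,98)),('orange',.02,.05,(117,200)),('violet',.02,.05,(237,205)),('bed',.022,.036,(400,180))]:
    P=comp(lo,hi,s); print(nm,len(P),rect(P),np.median(P[:,2]).round(4))
t=np.load('pics/top0.npz'); Xt=cloud('top',t['d']); z=X=Xt; z=Xt[:,:,2]; X=Xt
for nm,lo,hi,s in [('panel',.012,.03,(180,204)),('bed',.02,.038,(265,203)),('bar',.036,.048,(327,212)),('cross',.13,.15,(298,222))]:
    P=comp(lo,hi,s); print('top',nm,len(P),rect(P),np.median(P[:,2]).round(4))
q=Xt[165:215,290:315]; q=q[(q[...,2]>.19)]; print('wing',len(q),rect(q),np.percentile(q[:,2],[5,50,95]))
E
```

```text
table z -0.00028040897570807966 panel 0.022246902741768493 bed 0.029589205268153757
panel 5560 (array([545.2, 245.5]), array([180.4,  61.6]), 3.5) 0.0221
cup 1900 (array([603.8, 339.7]), array([70.7, 70. ]), -68.7) 0.0424
orange 1496 (array([456.5, 329.7]), array([69.1, 55.2]), 7.6) 0.0345
violet 2107 (array([482.8, 149.7]), array([73.9, 51.4]), 2.4) 0.04
bed 11685 (array([ 557.3, -140.4]), array([249.9, 230.9]), -7.7) 0.0294
top panel 768 (array([543.7, 241.6]), array([179.9,  61.2]), 4.0) 0.0215
top bed 2349 (array([ 551.6, -166.7]), array([274.6, 251.1]), 82.5) 0.0294
top bar 193498 (array([913.1, 162.3]), array([2849. , 1830.1]), 85.3) nan
top cross 246 (array([ 479.5, -179.4]), array([101.3,  39.6]), -8.2) 0.1389
wing 188 (array([ 548.9, -188.7]), array([105.9,  15.8]), 1.5) [0.19975755 0.21657505 0.22142398]
```

Call:
{"api": "arm_command", "payload": {
  "moves": [
    {"tx": 0, "ty": 0, "tz": 0, "rx": 0, "ry": 0, "rz": -0.28},
    {"tx": 0, "ty": 0, "tz": 0, "rx": -0.158, "ry": 0.005, "rz": 0},
    {"tx": 0, "ty": 0, "tz": 0, "rx": 0, "ry": 0, "rz": -0.28},
    {"tx": 0, "ty": 0, "tz": 0, "rx": 0, "ry": 0, "rz": -0.28},
    {"tx": 0, "ty": 0, "tz": 0, "rx": 0, "ry": 0, "rz": -0.28},
    {"tx": 0, "ty": 0, "tz": 0, "rx": 0, "ry": 0, "rz": -0.28},
    {"tx": 0, "ty": 0, "tz": 0, "rx": 0, "ry": 0, "rz": -0.28},
    {"tx": 0, "ty": 0, "tz": 0, "rx": 0, "ry": 0, "rz": -0.28},
    {"tx": 0, "ty": 0, "tz": 0, "rx": 0, "ry": 0, "rz": -0.28},
    {"tx": 0, "ty": 0, "tz": 0, "rx": 0, "ry": 0, "rz": -0.28}
  ]
}}

```text
t: 3.2
tool_pos: [0.5587, 0.126, 0.2188]
tcp_rot: [0.732, 0.681, 0.001, -0.0]
ft_force: [0.7, -0.1, -1.0]
finger_gap: 0.0752
gripper_force: 0.0
```

Call:
{"api": "arm_command", "payload": {
  "moves": [
    {"tx": 0, "ty": 0, "tz": 0, "rx": 0, "ry": 0, "rz": -0.28},
    {"tx": 0, "ty": 0, "tz": 0, "rx": 0, "ry": 0, "rz": -0.28},
    {"tx": 0, "ty": 0, "tz": 0, "rx": 0, "ry": 0, "rz": -0.28},
    {"tx": 0, "ty": 0, "tz": 0, "rx": 0, "ry": 0, "rz": -0.28},
    {"tx": 0, "ty": 0, "tz": 0, "rx": 0, "ry": 0, "rz": -0.28},
    {"tx": 0, "ty": 0, "tz": 0, "rx": 0, "ry": 0, "rz": -0.28},
    {"tx": 0, "ty": 0, "tz": 0, "rx": 0, "ry": 0, "rz": -0.28},
    {"tx": 0, "ty": 0, "tz": 0, "rx": 0, "ry": 0, "rz": -0.28},
    {"tx": 0, "ty": 0, "tz": 0, "rx": 0, "ry": 0, "rz": -0.28},
    {"tx": 0, "ty": 0, "tz": 0, "rx": 0, "ry": 0, "rz": 0}
  ]
}}

```text
t: 4.2
tool_pos: [0.5587, 0.1259, 0.2188]
tcp_rot: [0.164, 0.986, 0.001, 0.0]
ft_force: [-0.2, 0.6, -0.3]
finger_gap: 0.0754
gripper_force: 0.0
```

Run:
```python
from h import *
o=get_obs(); print(o['t'],o['tool_pos'],yaw(o),o['q'])
```

```text
4.2 [0.55873011 0.12586304 0.21883009] (array([161.07051636,  71.07055366]), array([ 0.00105612,  0.00227522, -0.99999685])) [0.22039037 0.37917546 0.25707229 1.44716519 0.00198931 0.55077338]
```

Sizes agree with the given ones: panel 180×61, bed at z 0.0295. The panel is at about (545, 244) mm with its axis at 3.7°.

Call:
{"api": "arm_command", "payload": {
  "moves": [
    {"tx": 0.068, "ty": 0.143, "tz": 0, "rx": 0, "ry": 0, "rz": 0},
    {"tx": 0.068, "ty": 0.143, "tz": 0, "rx": 0, "ry": 0, "rz": 0},
    {"tx": 0.068, "ty": 0.143, "tz": 0, "rx": 0, "ry": 0, "rz": 0},
    {"tx": 0, "ty": 0, "tz": 0.12, "rx": 0, "ry": 0, "rz": -0.251},
    {"tx": 0, "ty": 0, "tz": 0.12, "rx": 0, "ry": 0, "rz": -0.251},
    {"tx": 0, "ty": 0, "tz": 0.12, "rx": 0, "ry": 0, "rz": -0.251},
    {"tx": 0, "ty": 0, "tz": 0, "rx": 0, "ry": 0, "rz": 0}
  ]
}}

```text
t: 4.9
tool_pos: [0.5421, 0.2423, 0.1243]
tcp_rot: [-0.03, 1.0, -0.001, -0.004]
ft_force: [-0.2, -0.1, 0.3]
finger_gap: 0.0749
gripper_force: 0.0
```

Run:
```python
from h import *
o=get_obs(); print(o['t'],o['tool_pos'],yaw(o))
p,d=eyes.snapshot('wrist'); X=cloud('wrist',d,o); z=X[:,:,2]
m=((z>.012)&(z<.028)).astype(np.uint8); n,l,s,_=cv2.connectedComponentsWithStats(m,connectivity=4)
for i in range(1,n):
    if s[i,4]>1500: print(s[i],rect(X[l==i]))
# fingertips: nearest surfaces
q=X[(z>.05)&np.isfinite(z)&(np.hypot(X[...,0]-o['tool_pos'][0],X[...,1]-o['tool_pos'][1])<.08)]; print('finger lowest z',np.percentile(q[:,2],[0.5,2,5]))
```

```text
4.9 [0.54211656 0.24231663 0.12430897] (array([-176.51417052,   93.4864522 ]), array([-0.00771401, -0.00186354, -0.99996851]))
[ 467    0   41  273 2269] (array([476.7, 540.2]), array([364.4,   6.8]), 4.4)
[  223    88    65   172 10417] (array([546.1, 243.3]), array([180. ,  60.7]), 3.3)
finger lowest z [0.17314612 0.18057698 0.19196543]
```

Call:
{"api": "arm_command", "payload": {
  "moves": [
    {"tx": -0.012, "ty": 0.004, "tz": 0.12, "rx": 0, "ry": 0, "rz": 0},
    {"tx": 0, "ty": 0, "tz": 0.12, "rx": 0, "ry": 0, "rz": 0},
    {"tx": 0, "ty": 0, "tz": 0.1, "rx": 0, "ry": 0, "rz": 0},
    {"tx": 0, "ty": 0, "tz": 0.07, "rx": 0, "ry": 0, "rz": 0},
    {"tx": 0, "ty": 0, "tz": 0.04, "rx": 0, "ry": 0, "rz": 0},
    {"tx": 0, "ty": 0, "tz": 0.03, "rx": 0, "ry": 0, "rz": 0},
    {"tx": 0, "ty": 0, "tz": 0, "rx": 0, "ry": 0, "rz": 0}
  ]
}}

```text
t: 5.65
tool_pos: [0.5496, 0.2447, 0.0096]
tcp_rot: [-0.031, 1.0, 0.001, 0.001]
ft_force: [-0.3, 0.3, 0.1]
finger_gap: 0.0752
gripper_force: 0.0
```

Call:
{"api": "arm_command", "payload": {
  "moves": [
    {"tx": 0, "ty": 0, "tz": 0, "rx": 0, "ry": 0, "rz": 0},
    {"tx": 0, "ty": 0, "tz": 0, "rx": 0, "ry": 0, "rz": 0},
    {"tx": 0, "ty": 0, "tz": 0, "rx": 0, "ry": 0, "rz": 0},
    {"tx": 0, "ty": 0, "tz": 0, "rx": 0, "ry": 0, "rz": 0}
  ],
  "jaw": 0.6,
  "force": 60
}}

```text
t: 6.05
tool_pos: [0.5495, 0.2446, 0.0098]
tcp_rot: [-0.031, 1.0, 0.001, 0.001]
ft_force: [0.1, -0.2, 0.1]
finger_gap: 0.0513
gripper_force: 0.0
```

The fingers closed just above the panel. I'll reopen, go lower and grasp again.

Call:
{"api": "arm_command", "payload": {
  "moves": [
    {"tx": 0, "ty": 0, "tz": 0, "rx": 0, "ry": 0, "rz": 0},
    {"tx": 0, "ty": 0, "tz": 0, "rx": 0, "ry": 0, "rz": 0},
    {"tx": 0, "ty": 0, "tz": 0, "rx": 0, "ry": 0, "rz": 0},
    {"tx": 0, "ty": 0, "tz": 0.02, "rx": 0, "ry": 0, "rz": 0},
    {"tx": 0, "ty": 0, "tz": 0.02, "rx": 0, "ry": 0, "rz": 0},
    {"tx": 0, "ty": 0, "tz": 0.02, "rx": 0, "ry": 0, "rz": 0},
    {"tx": 0, "ty": 0, "tz": 0, "rx": 0, "ry": 0, "rz": 0}
  ],
  "jaw": 0.88
}}

```text
t: 6.75
tool_pos: [0.5482, 0.244, -0.0072]
tcp_rot: [-0.031, 1.0, 0.001, -0.0]
ft_force: [0.8, 0.0, -0.3]
finger_gap: 0.0752
gripper_force: 0.0
```

Call:
{"api": "arm_command", "payload": {
  "moves": [
    {"tx": 0, "ty": 0, "tz": 0, "rx": 0, "ry": 0, "rz": 0},
    {"tx": 0, "ty": 0, "tz": 0, "rx": 0, "ry": 0, "rz": 0},
    {"tx": 0, "ty": 0, "tz": 0, "rx": 0, "ry": 0, "rz": 0},
    {"tx": 0, "ty": 0, "tz": 0, "rx": 0, "ry": 0, "rz": 0}
  ],
  "jaw": 0.6
}}

```text
t: 7.15
tool_pos: [0.5494, 0.2446, -0.0055]
tcp_rot: [-0.031, 1.0, 0.001, 0.001]
ft_force: [0.5, 0.1, -0.6]
finger_gap: 0.0513
gripper_force: 0.0
```

Run:
```python
from h import *
o=get_obs(); print(o['t'],o['q'],o['gripper_force'],o['finger_gap'])
p,d=eyes.snapshot('wrist'); np.savez('pics/w2.npz',p=p,d=d); cv2.imwrite('pics/w2.png',p[:,:,::-1])
X=cloud('wrist',d,o)
print('TCP px',proj([o['tool_pos']],o))
```

```text
7.15 [ 0.41808493  0.58842888 -0.01703004  0.9626288   0.00130462  0.35569732] 0.0 0.05125295516489668
TCP px [[254.12823663 217.93130892]]
```

View pics/w2.png

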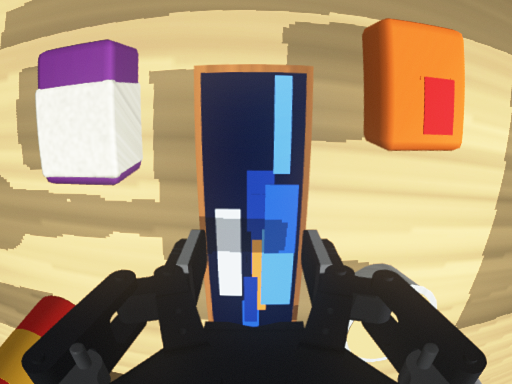

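The picture shows both fingers at mid-length, with tips around (203,232) and (305,232), and the panel still between or below them. I'll check the real tip height from projection and depth.

Run:
```python
from h import *
o=get_obs(); w=np.load('pics/w2.npz'); X=cloud('wrist',w['d'],o)
A=Rt.from_quat(o['tcp_rot']).as_matrix()
for h in (0,.013,.025,.04): print(h,proj([o['tool_pos']+A@np.array([0,s*.0257,-h]) for s in(-1,1)],o).round(0).tolist())
T=lambda P:(P-o['tool_pos'])@A*1000
for u,v in [(200,236),(203,240),(196,245),(190,240),(185,250),(198,262),(308,240),(315,240),(322,250),(254,240)]: print(u,v,X[v,u].round(3),T(X[v,u]).round(0))
```

```text
0 [[215.0, 218.0], [293.0, 218.0]]
0.013 [[212.0, 226.0], [296.0, 226.0]]
0.025 [[210.0, 235.0], [299.0, 235.0]]
0.04 [[206.0, 248.0], [303.0, 248.0]]
200 236 [0.539 0.217 0.043] [ 11. -27. -49.]
203 240 [0.544 0.218 0.039] [  7. -26. -44.]
196 245 [0.539 0.217 0.053] [ 12. -27. -58.]
190 240 [0.539 0.213 0.049] [ 12. -30. -54.]
185 250 [0.54  0.213 0.058] [ 12. -31. -63.]
198 262 [0.546 0.218 0.056] [  5. -26. -62.]
308 240 [0.536 0.269 0.048] [ 11.  26. -53.]
315 240 [0.536 0.272 0.049] [ 12.  29. -54.]
322 250 [0.536 0.274 0.057] [ 11.  30. -62.]
254 240 [0.551 0.244 0.023] [ -1.  -0. -28.]
```

Depth puts the real finger ends about 45 mm behind the reported TCP at this opening, at z ≈ 0.04. That explains the missed grasp with no contact force. I'll trust the measurement and go down in small steps, watching the force.

Call:
{"api": "arm_command", "payload": {
  "moves": [
    {"tx": 0, "ty": 0, "tz": 0, "rx": 0, "ry": 0, "rz": 0},
    {"tx": 0, "ty": 0, "tz": 0, "rx": 0, "ry": 0, "rz": 0},
    {"tx": 0, "ty": 0, "tz": 0, "rx": 0, "ry": 0, "rz": 0},
    {"tx": 0, "ty": 0, "tz": 0.03, "rx": 0, "ry": 0, "rz": 0},
    {"tx": 0, "ty": 0, "tz": 0.03, "rx": 0, "ry": 0, "rz": 0},
    {"tx": 0, "ty": 0, "tz": 0, "rx": 0, "ry": 0, "rz": 0}
  ],
  "jaw": 0.88
}}

```text
t: 7.8
tool_pos: [0.5477, 0.2439, -0.0227]
tcp_rot: [-0.031, 1.0, 0.0, -0.001]
ft_force: [0.1, -0.4, -0.2]
finger_gap: 0.075
gripper_force: 0.0
```

Run:
```python
from h import *
o=get_obs(); print(o['t'],o['tool_pos'],o['ft_force'])
p,d=eyes.snapshot('wrist'); np.savez('pics/w3.npz',p=p,d=d)
X=cloud('wrist',d,o); A=Rt.from_quat(o['tcp_rot']).as_matrix(); L=(X-o['tool_pos'])@A*1000
m=(L[...,0]>9)&(L[...,0]<14)&(abs(L[...,1])>34)&(abs(L[...,1])<52)&(X[...,2]>.008)&(X[...,2]<.08)
for s in(-1,1):
    k=m&(L[...,1]*s>0); print(s,k.sum(),np.sort(L[k][:,2])[-12:].round(0),'world z',np.sort(X[k][:,2])[:8].round(3))
```

```text
7.8 [ 0.54774591  0.2438756  -0.02268893] [ 0.13603225 -0.44485159 -0.2001847 ]
-1 1575 [-47. -47. -47. -47. -47. -47. -47. -47. -47. -47. -46. -46.] world z [0.023 0.023 0.024 0.024 0.024 0.024 0.024 0.024]
1 1548 [-48. -47. -47. -47. -47. -47. -47. -47. -47. -46. -45. -45.] world z [0.022 0.023 0.024 0.024 0.024 0.024 0.024 0.024]
```

Call:
{"api": "arm_command", "payload": {
  "moves": [
    {"tx": 0, "ty": 0, "tz": 0.03, "rx": 0, "ry": 0, "rz": 0},
    {"tx": 0, "ty": 0, "tz": 0.024, "rx": 0, "ry": 0, "rz": 0},
    {"tx": 0, "ty": 0, "tz": 0, "rx": 0, "ry": 0, "rz": 0}
  ]
}}

```text
t: 8.15
tool_pos: [0.5482, 0.2441, -0.0356]
tcp_rot: [-0.031, 1.0, 0.001, -0.0]
ft_force: [0.0, -0.3, 0.1]
finger_gap: 0.0751
gripper_force: 0.0
```

Call:
{"api": "arm_command", "payload": {
  "moves": [
    {"tx": 0, "ty": 0, "tz": 0, "rx": 0, "ry": 0, "rz": 0},
    {"tx": 0, "ty": 0, "tz": 0, "rx": 0, "ry": 0, "rz": 0},
    {"tx": 0, "ty": 0, "tz": 0, "rx": 0, "ry": 0, "rz": 0},
    {"tx": 0, "ty": 0, "tz": 0, "rx": 0, "ry": 0, "rz": 0}
  ],
  "jaw": 0.6
}}

```text
t: 8.55
tool_pos: [0.5495, 0.2447, -0.0341]
tcp_rot: [-0.031, 1.0, 0.001, 0.001]
ft_force: [1.1, 0.2, -0.0]
finger_gap: 0.0587
gripper_force: 67.3
```

The panel is gripped at 67 N with a 59 mm gap. I'll lift it and carry it to a spot from which the wrist camera sees the press.

Call:
{"api": "arm_command", "payload": {
  "moves": [
    {"tx": 0, "ty": 0, "tz": -0.06, "rx": 0, "ry": 0, "rz": 0},
    {"tx": 0, "ty": 0, "tz": -0.18, "rx": 0, "ry": 0, "rz": 0},
    {"tx": 0, "ty": 0, "tz": -0.18, "rx": 0, "ry": 0, "rz": 0},
    {"tx": 0, "ty": 0, "tz": -0.18, "rx": 0, "ry": 0, "rz": 0},
    {"tx": 0, "ty": 0, "tz": -0.18, "rx": 0, "ry": 0, "rz": 0},
    {"tx": 0.04, "ty": -0.15, "tz": -0.06, "rx": 0, "ry": 0, "rz": 0},
    {"tx": 0.04, "ty": -0.19, "tz": 0, "rx": 0, "ry": 0, "rz": 0},
    {"tx": 0.04, "ty": -0.19, "tz": 0, "rx": 0, "ry": 0, "rz": 0},
    {"tx": 0.04, "ty": -0.19, "tz": 0, "rx": 0, "ry": 0, "rz": 0},
    {"tx": 0.02, "ty": -0.19, "tz": 0, "rx": 0, "ry": 0, "rz": 0}
  ]
}}

```text
t: 9.55
tool_pos: [0.5167, 0.0126, 0.175]
tcp_rot: [-0.032, 1.0, 0.001, 0.0]
ft_force: [0.3, 0.2, -2.6]
finger_gap: 0.0586
gripper_force: 67.1
```

Call:
{"api": "arm_command", "payload": {
  "moves": [
    {"tx": 0, "ty": -0.1, "tz": 0, "rx": 0, "ry": 0, "rz": 0},
    {"tx": 0, "ty": 0, "tz": 0, "rx": 0, "ry": 0, "rz": 0},
    {"tx": 0, "ty": 0, "tz": 0, "rx": 0, "ry": 0, "rz": 0}
  ]
}}

```text
t: 9.85
tool_pos: [0.5194, -0.0111, 0.1748]
tcp_rot: [-0.03, 1.0, 0.001, 0.0]
ft_force: [0.6, 0.0, -2.1]
finger_gap: 0.0583
gripper_force: 67.1
```

Run:
```python
from h import *
import pickle
o=get_obs(); print(o['t'],o['tool_pos'],yaw(o),o['gripper_force'],np.abs(o['qvel']).max())
p,d=eyes.snapshot('wrist'); pickle.dump((o,p,d),open('pics/w4.pkl','wb')); cv2.imwrite('pics/w4.png',p[:,:,::-1])
```

```text
9.85 [ 0.51939163 -0.01106292  0.17483767] (array([-176.51664161,   93.48349642]), array([ 7.43414130e-04,  2.70744460e-03, -9.99996059e-01])) 67.10023999214172 0.03609701578802841
```

View pics/w4.png

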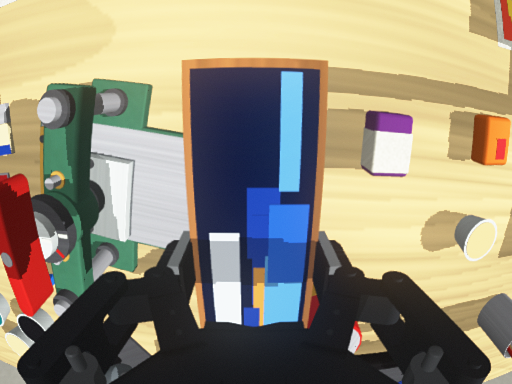

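The view shows the panel held straight, with the press on the left. The crosshead is around (70,190), the wing around (25,250), the platen around (115,195) and the bed around (150,170). I'll measure the press from depth.

Run:
```python
from h import *
import pickle
o,p,d=pickle.load(open('pics/w4.pkl','rb')); X=cloud('wrist',d,o); z=X[...,2]
hsv=cv2.cvtColor(p,cv2.COLOR_RGB2HSV); x0=np.arange(512)[None,:]<190
def big(m):
    n,l,s,_=cv2.connectedComponentsWithStats((m&x0).astype(np.uint8),connectivity=4); return X[l==1+s[1:,4].argmax()]
print('cross',rect(P:=big((z>.132)&(z<.147))),len(P),np.median(P[:,2]))
P=big((z>.024)&(z<.035)); print('bed',rect(P),len(P),np.median(P[:,2]))
P=big((z>.068)&(z<.092)); print('platen',rect(P),len(P),np.median(P[:,2]))
red=((hsv[...,0]<8)|(hsv[...,0]>172))&(hsv[...,1]>150)
P=big(red&(z>.15)); zt=np.percentile(P[:,2],97); print('wing',rect(P),'top',zt,rect(P[P[:,2]>zt-.004]),len(P))
# nuts
for lo,hi in((.153,.168),):
    m=((z>lo)&(z<hi)&x0).astype(np.uint8); n,l,s,_=cv2.connectedComponentsWithStats(m,connectivity=4)
    for i in range(1,n):
        if s[i,4]>60: print('nut',s[i],rect(X[l==i]),np.nanmedian(z[l==i]))
# bed edge lines: columns of bed mask upper boundary and lower
mb=((z>.024)&(z<.035)&x0)
# held panel
m=((np.arange(512)[None,:]>170)&(np.arange(512)[None,:]<340)&(abs(z-(.175+.056))<.008)); print('panel',rect(X[m]),np.nanmedian(z[m]))
# bed side edges by fitting min/max across-coordinate per slice along feed
a=np.radians(-98); f=np.array([np.cos(a),np.sin(a)]); g=np.array([-f[1],f[0]])
Q=X[mb][:,:2]; s=Q@f; t=Q@g
B=[(k,t[(s>k)&(s<k+.006)].min()) for k in np.arange(s.min()+.02,s.max(),.006) if ((s>k)&(s<k+.006)).sum()>20]
C=[(k,t[(s>k)&(s<k+.006)].max()) for k in np.arange(s.min()+.02,s.max(),.006) if ((s>k)&(s<k+.006)).sum()>20]
print('smin',s.min()); print(np.round(B,4)[::2].tolist()); print(np.round(C,4)[::2].tolist())
```

```text
cross (array([ 539.3, -182.5]), array([217.2,  47.6]), -7.6) 5152 0.13898956162876222
bed (array([ 553.4, -150.7]), array([250.8, 141.4]), -5.8) 9753 0.02938842091356364
platen (array([ 552.6, -167.3]), array([90.7, 50.7]), -6.8) 2892 0.07921652178791114
wing (array([ 549.6, -186.3]), array([108.8,  17.2]), -0.8) top 0.21721003395227237 (array([ 552.9, -186.8]), array([102. ,  16.9]), -0.1) 4648
nut [ 37  97  24  27 488] (array([ 451.3, -174.1]), array([20.6, 20. ]), -83.3) 0.15896940690418102
nut [ 31 194  46  62 595] (array([ 542. , -172.2]), array([59.3, 26.1]), 27.0) 0.16200633869528244
nut [ 53 301  16  16 144] (array([ 646.1, -204.4]), array([21.1, 12. ]), -45.7) 0.1586094361461515
panel (array([495.1, -12.5]), array([138. ,  83.9]), 3.4) 0.2305185710270715
smin -5.8825923876337744e-05
[[0.0199, 0.4961], [0.0319, 0.4961], [0.0439, 0.4956], [0.0559, 0.4961], [0.0679, 0.4464], [0.0799, 0.4463], [0.0919, 0.4462], [0.1039, 0.4466], [0.1159, 0.4464], [0.1279, 0.4465], [0.1399, 0.4461]]
[[0.0199, 0.6348], [0.0319, 0.6453], [0.0439, 0.644], [0.0559, 0.6455], [0.0679, 0.694], [0.0799, 0.6945], [0.0919, 0.6949], [0.1039, 0.6957], [0.1159, 0.9347], [0.1279, 0.6829], [0.1399, 0.4559]]
```

All cues agree. The screw axis is at about (0.550, -0.187), the feed direction is -98.0°, and the platen underside is 30 mm above the bed. Rotating the panel to the feed direction and descending in front of the platen.

Call:
{"api": "arm_command", "payload": {
  "moves": [
    {"tx": 0, "ty": 0, "tz": 0, "rx": 0, "ry": 0, "rz": 0.282},
    {"tx": 0, "ty": 0, "tz": 0, "rx": 0, "ry": 0, "rz": 0.282},
    {"tx": 0, "ty": 0, "tz": 0, "rx": 0, "ry": 0, "rz": 0.282},
    {"tx": 0, "ty": 0, "tz": 0, "rx": 0, "ry": 0, "rz": 0.282},
    {"tx": 0, "ty": 0, "tz": 0, "rx": 0, "ry": 0, "rz": 0.282},
    {"tx": 0, "ty": 0, "tz": 0, "rx": 0, "ry": 0, "rz": 0.282},
    {"tx": 0, "ty": 0, "tz": 0, "rx": 0, "ry": 0, "rz": 0.282},
    {"tx": 0, "ty": 0, "tz": 0, "rx": 0, "ry": 0, "rz": 0.282},
    {"tx": 0, "ty": 0, "tz": 0, "rx": 0, "ry": 0, "rz": 0.282},
    {"tx": 0, "ty": 0, "tz": 0, "rx": 0, "ry": 0, "rz": 0.282}
  ]
}}

```text
t: 10.9
tool_pos: [0.5196, -0.0089, 0.1749]
tcp_rot: [0.651, 0.759, 0.001, -0.0]
ft_force: [-0.5, 0.2, -2.0]
finger_gap: 0.0586
gripper_force: 67.1
```

Call:
{"api": "arm_command", "payload": {
  "moves": [
    {"tx": 0, "ty": 0, "tz": 0, "rx": 0, "ry": 0, "rz": 0.282},
    {"tx": 0, "ty": 0, "tz": 0, "rx": 0, "ry": 0, "rz": 0.281},
    {"tx": -0.046, "ty": 0.109, "tz": 0.1, "rx": 0, "ry": 0, "rz": 0},
    {"tx": -0.046, "ty": 0.11, "tz": 0.14, "rx": 0, "ry": 0, "rz": 0},
    {"tx": 0, "ty": 0, "tz": 0.16, "rx": 0, "ry": 0, "rz": 0},
    {"tx": 0, "ty": 0, "tz": 0.14, "rx": 0, "ry": 0, "rz": 0},
    {"tx": 0, "ty": 0, "tz": 0, "rx": 0, "ry": 0, "rz": 0},
    {"tx": 0, "ty": 0, "tz": 0, "rx": 0, "ry": 0, "rz": 0}
  ]
}}

```text
t: 11.7
tool_pos: [0.5706, -0.0394, 0.04]
tcp_rot: [0.754, 0.657, 0.001, -0.001]
ft_force: [0.4, -0.5, -1.4]
finger_gap: 0.0586
gripper_force: 67.0
```

```bash
cat >> h.py <<'E'
AX=np.array([.5500,-.1869]); a=np.radians(-98.); F=np.array([np.cos(a),np.sin(a)]); G=np.array([-F[1],F[0]])
def bedxy(P): P=np.atleast_2d(P)[:,:2]-AX; return np.c_[P@F,P@G]*1000   # feed, across(+ = tool y at yaw 82)
E
python3 - <<'E'
from h import *
import pickle
o=get_obs(); print(o['t'],o['tool_pos'],yaw(o),bedxy(o['tool_pos']),o['gripper_force'])
p,d=eyes.snapshot('wrist'); pickle.dump((o,p,d),open('pics/w5.pkl','wb')); cv2.imwrite('pics/w5.png',p[:,:,::-1])
X=cloud('wrist',d,o); z=X[...,2]
zt=np.nanmedian(z[100:200,240:270]); print('panel top z',zt)
m=(abs(z-zt)<.006); n,l=cv2.connectedComponents(m.astype(np.uint8),connectivity=4); P=X[l==l[150,255]]; print(rect(P),bedxy(np.array([rect(P)[0]])/1000))
B=bedxy(P); 
for k in range(-240,-150,12):
    t=B[(B[:,0]>k)&(B[:,0]<k+12)]; 
    if len(t)>30: print(k,t[:,1].min().round(1),t[:,1].max().round(1))
print('rear',np.percentile(B[:,0],1))
E
```

```text
11.7 [ 0.57056779 -0.03942244  0.0399581 ] (array([82.19672764, -7.80316777]), array([-4.71215520e-04,  2.39213839e-03, -9.99997028e-01])) [[-148.90479811   -0.15728443]] 66.97559237480164
panel top z 0.09567887294663757
(array([573.3, -16.6]), array([138.3,  86.5]), 82.1) [[-171.88538536   -0.62793309]]
-240 -31.1 29.5
-228 -31.0 29.7
-216 -31.0 29.7
-204 -30.7 29.4
-192 -31.1 29.5
-180 -30.9 29.5
-168 -42.8 39.7
-156 -43.9 42.7
rear -239.8182153155626
```

View pics/w5.png

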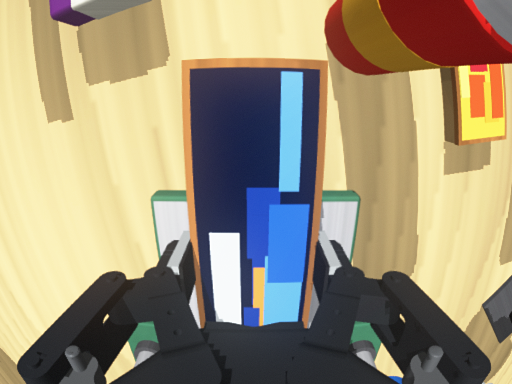

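The panel is square to within 0.2° and centred to within 1 mm. The bed front corners at (152,192) and (360,192) sit symmetrically around it. I'll lower it to just above the bed and slide it in partway.

Call:
{"api": "arm_command", "payload": {
  "moves": [
    {"tx": 0, "ty": 0.003, "tz": 0.08, "rx": 0, "ry": 0, "rz": 0.007},
    {"tx": 0, "ty": 0, "tz": 0.06, "rx": 0, "ry": 0, "rz": 0},
    {"tx": 0, "ty": 0, "tz": 0.028, "rx": 0, "ry": 0, "rz": 0},
    {"tx": 0, "ty": 0, "tz": 0, "rx": 0, "ry": 0, "rz": 0},
    {"tx": 0, "ty": 0, "tz": 0, "rx": 0, "ry": 0, "rz": 0}
  ]
}}

```text
t: 12.25
tool_pos: [0.5732, -0.0407, -0.0001]
tcp_rot: [0.755, 0.655, 0.002, 0.001]
ft_force: [-0.3, -0.3, -1.6]
finger_gap: 0.0587
gripper_force: 67.1
```

Call:
{"api": "arm_command", "payload": {
  "moves": [
    {"tx": 0, "ty": 0, "tz": 0.01, "rx": 0, "ry": 0, "rz": 0},
    {"tx": 0, "ty": 0, "tz": 0, "rx": 0, "ry": 0, "rz": 0},
    {"tx": -0.05, "ty": 0, "tz": 0, "rx": 0, "ry": 0, "rz": 0},
    {"tx": -0.05, "ty": 0, "tz": 0, "rx": 0, "ry": 0, "rz": 0},
    {"tx": 0, "ty": 0, "tz": 0, "rx": 0, "ry": 0, "rz": 0},
    {"tx": 0, "ty": 0, "tz": 0, "rx": 0, "ry": 0, "rz": 0}
  ]
}}

```text
t: 12.85
tool_pos: [0.5684, -0.0669, -0.0041]
tcp_rot: [0.756, 0.654, 0.001, 0.0]
ft_force: [-0.7, -1.9, 0.9]
finger_gap: 0.0586
gripper_force: 67.3
```

```bash
cat >> h.py <<'E'
def panel_look(tag):
    import pickle
    o=get_obs(); p,d=eyes.snapshot('wrist'); pickle.dump((o,p,d),open(f'pics/{tag}.pkl','wb')); cv2.imwrite(f'pics/{tag}.png',p[:,:,::-1])
    print(o['t'].__round__(2),o['tool_pos'].round(4),yaw(o)[0].round(2),yaw(o)[1][:2].round(4),'tcp bed',bedxy(o['tool_pos']).round(1),'ft',o['ft_force'].round(1),o['wrist_torque'].round(2),'gap',o['finger_gap'])
    X=cloud('wrist',d,o); z=X[...,2]; zt=np.nanmedian(z[110:170,240:270]); m=(abs(z-zt)<.006)
    n,l=cv2.connectedComponents(m.astype(np.uint8),connectivity=4); B=bedxy(X[l==l[140,255]]); r=np.percentile(B[:,0],1)
    S=[(k+3,np.percentile(t:=B[(B[:,0]>k)&(B[:,0]<k+6),1],1),np.percentile(t,99)) for k in np.arange(r+4,r+64,6)]
    S=np.array(S); S=S[(S[:,2]-S[:,1])<66]; cf=np.polyfit(S[:,0],(S[:,1]+S[:,2])/2,1)
    print('panel top z',zt.round(4),'rear',r.round(1),'width',(S[:,2]-S[:,1]).mean().round(1),'lateral at rear+30',np.polyval(cf,r+30).round(2),'angle deg',np.degrees(cf[0]).round(2))
    mb=(abs(z-.0295)<.005); Q=bedxy(X[mb]); Q=Q[(Q[:,0]>-165)&(Q[:,0]<-50)&(abs(Q[:,1])<90)]
    if len(Q)>300: print('bed front',np.percentile(Q[:,0],2),[ (k,np.percentile(Q[(Q[:,0]>k)&(Q[:,0]<k+10),1],[1,99]).round(1)) for k in (-150,-135,-120) if ((Q[:,0]>k)&(Q[:,0]<k+10)).sum()>30])
    return o,p,X
E
python3 -c "
from h import *
panel_look('w6')"
```

```text
12.85 [ 0.5684 -0.0669 -0.0041] [81.76 -8.24] [0.0019 0.0012] tcp bed [[-121.4    1.5]] ft [-0.7 -1.9  0.9] [-0.4   0.11  0.01] gap 0.05855966993126717
panel top z 0.0514 rear -212.3 width 58.7 lateral at rear+30 1.31 angle deg -0.44
bed front -158.50979218598815 [(-150, array([-73. ,  73.2])), (-135, array([-72.9,  73.5])), (-120, array([-73.1,  73.6]))]
```

Call:
{"api": "arm_command", "payload": {
  "moves": [
    {"tx": -0.056, "ty": -0.002, "tz": -0.003, "rx": 0, "ry": 0, "rz": -0.01},
    {"tx": -0.056, "ty": -0.002, "tz": 0, "rx": 0, "ry": 0, "rz": 0},
    {"tx": -0.056, "ty": 0, "tz": 0, "rx": 0, "ry": 0, "rz": 0},
    {"tx": 0, "ty": 0, "tz": 0, "rx": 0, "ry": 0, "rz": 0},
    {"tx": 0, "ty": 0, "tz": 0, "rx": 0, "ry": 0, "rz": 0}
  ]
}}

```text
t: 13.4
tool_pos: [0.5612, -0.1078, -0.0039]
tcp_rot: [0.754, 0.657, 0.001, -0.0]
ft_force: [0.6, 0.1, -0.8]
finger_gap: 0.0589
gripper_force: 67.2
```

```bash
python3 -c "
from h import *
panel_look('w7')"
```

```text
13.4 [ 0.5612 -0.1078 -0.0039] [82.08 -7.92] [0.0012 0.0023] tcp bed [[-79.9   0.1]] ft [ 0.6  0.1 -0.8] [-0.07 -0.02 -0.01] gap 0.05892564978933428
panel top z 0.0517 rear -170.8 width 58.7 lateral at rear+30 -0.39 angle deg -0.19
bed front -157.11158389742974 [(-150, array([-72.9,  73.2])), (-135, array([-72.9,  73.3])), (-120, array([-72.6,  73. ]))]
```

Square and centred, sitting on the bed. I'll open, slide the fingers back along the panel to its rear end and grip again.

Call:
{"api": "arm_command", "payload": {
  "moves": [
    {"tx": 0, "ty": 0, "tz": 0.003, "rx": 0, "ry": 0, "rz": 0},
    {"tx": 0, "ty": 0, "tz": 0, "rx": 0, "ry": 0, "rz": 0},
    {"tx": 0, "ty": 0, "tz": 0, "rx": 0, "ry": 0, "rz": 0},
    {"tx": 0, "ty": 0, "tz": 0, "rx": 0, "ry": 0, "rz": 0},
    {"tx": 0.1, "ty": 0, "tz": 0, "rx": 0, "ry": 0, "rz": 0},
    {"tx": 0.1, "ty": 0, "tz": 0, "rx": 0, "ry": 0, "rz": 0},
    {"tx": 0.1, "ty": 0, "tz": 0, "rx": 0, "ry": 0, "rz": 0},
    {"tx": 0, "ty": 0, "tz": 0, "rx": 0, "ry": 0, "rz": 0},
    {"tx": 0, "ty": 0, "tz": 0, "rx": 0, "ry": 0, "rz": 0}
  ],
  "jaw": 0.88
}}

```text
t: 14.35
tool_pos: [0.5717, -0.0322, -0.0043]
tcp_rot: [0.753, 0.658, 0.001, -0.0]
ft_force: [0.6, -0.3, -0.9]
finger_gap: 0.0752
gripper_force: 0.0
```

```bash
python3 -c "
from h import *
panel_look('w8')"
```

```text
14.35 [ 0.5717 -0.0322 -0.0043] [82.26 -7.74] [0.0015 0.0016] tcp bed [[-156.2    0. ]] ft [ 0.6 -0.3 -0.9] [-0.05 -0.01  0.02] gap 0.07517304079737372Traceback (most recent call last):
  File "<string>", line 3, in <module>
    panel_look('w8')
    ~~~~~~~~~~^^^^^^
  File "h.py", line 46, in panel_look
    S=np.array(S); S=S[(S[:,2]-S[:,1])<66]; cf=np.polyfit(S[:,0],(S[:,1]+S[:,2])/2,1)
                                               ~~~~~~~~~~^^^^^^^^^^^^^^^^^^^^^^^^^^^^
    raise TypeError("expected non-empty vector for x")
TypeError: expected non-empty vector for x
```

Call:
{"api": "arm_command", "payload": {
  "moves": [
    {"tx": 0, "ty": 0, "tz": 0, "rx": 0, "ry": 0, "rz": 0.008},
    {"tx": 0, "ty": 0, "tz": 0, "rx": 0, "ry": 0, "rz": 0},
    {"tx": 0, "ty": 0, "tz": 0, "rx": 0, "ry": 0, "rz": 0},
    {"tx": 0, "ty": 0, "tz": 0, "rx": 0, "ry": 0, "rz": 0}
  ],
  "jaw": 0.6
}}

```text
t: 14.8
tool_pos: [0.5719, -0.0335, -0.0039]
tcp_rot: [0.755, 0.655, 0.001, 0.0]
ft_force: [-1.3, -2.2, 4.1]
finger_gap: 0.0586
gripper_force: 65.9
```

Call:
{"api": "arm_command", "payload": {
  "moves": [
    {"tx": -0.05, "ty": 0, "tz": -0.002, "rx": 0, "ry": 0, "rz": 0},
    {"tx": -0.05, "ty": 0, "tz": 0, "rx": 0, "ry": 0, "rz": 0},
    {"tx": -0.05, "ty": 0, "tz": 0, "rx": 0, "ry": 0, "rz": 0},
    {"tx": -0.05, "ty": 0, "tz": 0, "rx": 0, "ry": 0, "rz": 0},
    {"tx": -0.05, "ty": 0, "tz": 0, "rx": 0, "ry": 0, "rz": 0},
    {"tx": -0.04, "ty": 0, "tz": 0, "rx": 0, "ry": 0, "rz": 0},
    {"tx": 0, "ty": 0, "tz": 0, "rx": 0, "ry": 0, "rz": 0},
    {"tx": 0, "ty": 0, "tz": 0, "rx": 0, "ry": 0, "rz": 0}
  ]
}}

```text
t: 15.6
tool_pos: [0.5613, -0.1064, -0.0039]
tcp_rot: [0.756, 0.655, 0.0, 0.001]
ft_force: [-0.5, -2.9, 3.3]
finger_gap: 0.0587
gripper_force: 65.9
```

```bash
cat > rear.py <<'E'
from h import *
def rear(tag):
    import pickle
    o=get_obs(); p,d=eyes.snapshot('wrist'); pickle.dump((o,p,d),open(f'pics/{tag}.pkl','wb')); cv2.imwrite(f'pics/{tag}.png',p[:,:,::-1])
    print(o['t'].__round__(2),o['tool_pos'].round(4),yaw(o)[0].round(2),'tcp bed',bedxy(o['tool_pos']).round(1),'ft',o['ft_force'].round(1),'feed force',(o['ft_force'][:2]@F).round(1),o['wrist_torque'].round(2),'gap',o['finger_gap'])
    X=cloud('wrist',d,o); B=bedxy(X.reshape(-1,3)); z=X[...,2].ravel()
    P=B[(abs(z-.0515)<.004)&(abs(B[:,1])<36)&(B[:,0]>-200)&(B[:,0]<-40)]
    e=[np.percentile(P[(abs(P[:,1]-c)<4),0],1).round(1) for c in(-22,-11,0,11,22)]
    print('top z',np.median(z[(abs(z-.0515)<.004)&(abs(B[:,1])<36)]).round(4),'rear edge',e,'angle',np.degrees(np.polyfit((-22,-11,0,11,22),e,1)[0]).round(2))
    r=np.mean(e); Q=P[(P[:,0]>r+2)&(P[:,0]<r+10)]; print('sides',np.percentile(Q[:,1],[1,99]).round(1))
    return o,p,X
E
python3 -c "
from rear import *
rear('w9')"
```

```text
15.6 [ 0.5613 -0.1064 -0.0039] [81.83 -8.17] tcp bed [[-81.3   0. ]] ft [-0.5 -2.9  3.3] feed force 2.9 [-0.53  0.12  0.04] gap 0.05874782099558491
top z 0.0513 rear edge [np.float64(-99.3), np.float64(-99.6), np.float64(-99.4), np.float64(-99.5), np.float64(-99.6)] angle -0.26
sides [-34.6  33.8]
```

Call:
{"api": "arm_command", "payload": {
  "moves": [
    {"tx": -0.016, "ty": 0, "tz": 0, "rx": 0, "ry": 0, "rz": -0.006},
    {"tx": -0.012, "ty": 0, "tz": 0, "rx": 0, "ry": 0, "rz": 0},
    {"tx": -0.004, "ty": 0, "tz": 0, "rx": 0, "ry": 0, "rz": 0},
    {"tx": 0, "ty": 0, "tz": 0, "rx": 0, "ry": 0, "rz": 0}
  ]
}}

```text
t: 16.05
tool_pos: [0.5607, -0.1117, -0.0039]
tcp_rot: [0.754, 0.657, 0.002, -0.0]
ft_force: [0.8, 4.1, 4.3]
finger_gap: 0.0584
gripper_force: 66.1
```

Call:
{"api": "arm_command", "payload": {
  "moves": [
    {"tx": -0.006, "ty": 0, "tz": 0, "rx": 0, "ry": 0, "rz": 0},
    {"tx": -0.004, "ty": 0, "tz": 0, "rx": 0, "ry": 0, "rz": 0},
    {"tx": 0, "ty": 0, "tz": 0, "rx": 0, "ry": 0, "rz": 0}
  ]
}}

```text
t: 16.35
tool_pos: [0.5603, -0.1148, -0.0039]
tcp_rot: [0.754, 0.657, 0.001, -0.0]
ft_force: [1.3, 4.3, 5.0]
finger_gap: 0.0586
gripper_force: 66.1
```

```bash
python3 -c "
from rear import *
rear('w10')"
```

```text
16.35 [ 0.5603 -0.1148 -0.0039] [82.12 -7.88] tcp bed [[-72.8   0.1]] ft [1.3 4.3 5. ] feed force -4.4 [ 0.8  -0.04 -0.  ] gap 0.05859424130471834
top z 0.0514 rear edge [np.float64(-90.8), np.float64(-90.9), np.float64(-90.8), np.float64(-91.1), np.float64(-91.0)] angle -0.31
sides [-34.6  34.1]
```

Call:
{"api": "arm_command", "payload": {
  "moves": [
    {"tx": -0.004, "ty": 0, "tz": 0, "rx": 0, "ry": 0, "rz": 0},
    {"tx": 0, "ty": 0, "tz": 0, "rx": 0, "ry": 0, "rz": 0}
  ]
}}

```text
t: 16.6
tool_pos: [0.5601, -0.1158, -0.0039]
tcp_rot: [0.754, 0.657, 0.001, -0.0]
ft_force: [0.6, 3.4, 5.2]
finger_gap: 0.0587
gripper_force: 66.1
```

Call:
{"api": "arm_command", "payload": {
  "moves": [
    {"tx": -0.004, "ty": 0, "tz": 0, "rx": 0, "ry": 0, "rz": 0},
    {"tx": 0, "ty": 0, "tz": 0, "rx": 0, "ry": 0, "rz": 0}
  ]
}}

```text
t: 16.8
tool_pos: [0.56, -0.1165, -0.0039]
tcp_rot: [0.754, 0.657, 0.002, -0.0]
ft_force: [0.0, 4.8, 4.7]
finger_gap: 0.0586
gripper_force: 66.1
```

Call:
{"api": "arm_command", "payload": {
  "moves": [
    {"tx": -0.004, "ty": 0, "tz": 0, "rx": 0, "ry": 0, "rz": 0},
    {"tx": 0, "ty": 0, "tz": 0, "rx": 0, "ry": 0, "rz": 0}
  ]
}}

```text
t: 17.0
tool_pos: [0.56, -0.1164, -0.0039]
tcp_rot: [0.754, 0.657, 0.002, -0.001]
ft_force: [0.3, 7.5, 4.3]
finger_gap: 0.0587
gripper_force: 66.2
```

```bash
python3 -c "
from rear import *
rear('w11')"
```

```text
17.0 [ 0.56   -0.1164 -0.0039] [82.14 -7.86] tcp bed [[-71.2   0.1]] ft [0.3 7.5 4.3] feed force -7.5 [ 1.35 -0.14 -0.15] gap 0.05873243472140096
top z 0.0514 rear edge [np.float64(-89.1), np.float64(-89.2), np.float64(-89.2), np.float64(-89.3), np.float64(-89.2)] angle -0.16
sides [-34.7  34.1]
```

Contact: the motion stopped (y stays at -0.1164) and the force is rising. One or two more firm steps to seat it, keeping it square.

Call:
{"api": "arm_command", "payload": {
  "moves": [
    {"tx": -0.006, "ty": 0, "tz": 0, "rx": 0, "ry": 0, "rz": 0.004},
    {"tx": -0.004, "ty": 0, "tz": 0, "rx": 0, "ry": 0, "rz": 0},
    {"tx": 0, "ty": 0, "tz": 0, "rx": 0, "ry": 0, "rz": 0}
  ]
}}

```text
t: 17.35
tool_pos: [0.56, -0.1163, -0.0039]
tcp_rot: [0.754, 0.657, 0.004, -0.003]
ft_force: [1.7, 13.5, 5.0]
finger_gap: 0.0587
gripper_force: 66.2
```

```bash
python3 -c "
from rear import *
o,p,X=rear('w12'); print(o['q'])"
```

```text
17.35 [ 0.56   -0.1163 -0.0039] [82.13 -7.87] tcp bed [[-71.3   0.1]] ft [ 1.7 13.5  5. ] feed force -13.6 [ 2.61 -0.29 -0.11] gap 0.05872951872583543
top z 0.0513 rear edge [np.float64(-89.0), np.float64(-89.2), np.float64(-89.1), np.float64(-89.3), np.float64(-89.3)] angle -0.36
sides [-34.6  34. ]
[-0.21058197  0.53883865 -0.10213485  0.92905019  0.00990781  1.49753154]
```

It's home: 13 N against the stop, no further motion, and the rear edge at -89 to -90 mm as expected. I'll relieve, release, back off and rise.

Call:
{"api": "arm_command", "payload": {
  "moves": [
    {"tx": 0.009, "ty": 0, "tz": 0, "rx": 0, "ry": 0, "rz": 0},
    {"tx": 0, "ty": 0, "tz": 0, "rx": 0, "ry": 0, "rz": 0}
  ]
}}

```text
t: 17.6
tool_pos: [0.56, -0.1165, -0.0039]
tcp_rot: [0.754, 0.657, 0.002, -0.001]
ft_force: [0.8, 6.8, 4.8]
finger_gap: 0.0585
gripper_force: 66.1
```

Call:
{"api": "arm_command", "payload": {
  "moves": [
    {"tx": 0, "ty": 0, "tz": 0, "rx": 0, "ry": 0, "rz": 0},
    {"tx": 0, "ty": 0, "tz": 0, "rx": 0, "ry": 0, "rz": 0},
    {"tx": 0, "ty": 0, "tz": 0, "rx": 0, "ry": 0, "rz": 0},
    {"tx": 0.08, "ty": 0, "tz": 0, "rx": 0, "ry": 0, "rz": 0},
    {"tx": 0.16, "ty": 0, "tz": 0, "rx": 0, "ry": 0, "rz": 0},
    {"tx": 0, "ty": 0, "tz": -0.18, "rx": 0, "ry": 0, "rz": 0},
    {"tx": 0, "ty": 0, "tz": -0.18, "rx": 0, "ry": 0, "rz": 0},
    {"tx": 0, "ty": 0, "tz": -0.18, "rx": 0, "ry": 0, "rz": 0},
    {"tx": 0, "ty": 0, "tz": -0.18, "rx": 0, "ry": 0, "rz": 0},
    {"tx": 0, "ty": 0, "tz": -0.18, "rx": 0, "ry": 0, "rz": 0}
  ],
  "jaw": 0.88
}}

```text
t: 18.6
tool_pos: [0.567, -0.0598, 0.2226]
tcp_rot: [0.755, 0.656, 0.001, -0.0]
ft_force: [0.8, -0.3, -0.4]
finger_gap: 0.0752
gripper_force: 0.0
```

Run:
```python
from rear import *
import pickle
o,p,X=rear('w13'); z=X[...,2]
B=bedxy(X.reshape(-1,3)).reshape(384,512,2)
t,d=eyes.snapshot('top'); np.savez('pics/top1.npz',p=t,d=d); cv2.imwrite('pics/top1.png',cv2.resize(t[150:250,210:345],None,fx=4,fy=4,interpolation=cv2.INTER_CUBIC)[:,:,::-1])
```

```text
18.6 [ 0.567  -0.0598  0.2226] [81.95 -8.05] tcp bed [[-128.2   -0.8]] ft [ 0.8 -0.3 -0.4] feed force 0.2 [ 0.01 -0.09 -0.01] gap 0.07519795141853723
top z 0.0515 rear edge [np.float64(-88.7), np.float64(-88.7), np.float64(-88.6), np.float64(-88.7), np.float64(-88.7)] angle 0.0
sides [-30.9  28.8]
```

The panel stayed home, square to about 0° and centred to about 1 mm. Next I'll go above the handle and turn to yaw 180, so that the clockwise range is free.

Call:
{"api": "arm_command", "payload": {
  "moves": [
    {"tx": -0.171, "ty": 0.003, "tz": -0.06, "rx": 0, "ry": 0, "rz": -0.272},
    {"tx": 0, "ty": 0, "tz": 0, "rx": 0, "ry": 0, "rz": -0.272},
    {"tx": 0, "ty": 0, "tz": 0, "rx": 0, "ry": 0, "rz": -0.272},
    {"tx": 0, "ty": 0, "tz": 0, "rx": 0, "ry": 0, "rz": -0.272},
    {"tx": 0, "ty": 0, "tz": 0, "rx": 0, "ry": 0, "rz": -0.272},
    {"tx": 0, "ty": 0, "tz": 0, "rx": 0, "ry": 0, "rz": -0.272},
    {"tx": 0, "ty": 0, "tz": 0, "rx": 0, "ry": 0, "rz": -0.272},
    {"tx": 0, "ty": 0, "tz": 0, "rx": 0, "ry": 0, "rz": -0.272},
    {"tx": 0, "ty": 0, "tz": 0, "rx": 0, "ry": 0, "rz": -0.272},
    {"tx": 0, "ty": 0, "tz": 0, "rx": 0, "ry": 0, "rz": -0.272}
  ]
}}

```text
t: 19.7
tool_pos: [0.5619, -0.1023, 0.2349]
tcp_rot: [0.14, 0.99, 0.001, -0.0]
ft_force: [0.8, 0.3, 0.2]
finger_gap: 0.0749
gripper_force: 0.0
```

Call:
{"api": "arm_command", "payload": {
  "moves": [
    {"tx": 0, "ty": 0, "tz": 0, "rx": 0, "ry": 0, "rz": -0.272},
    {"tx": 0, "ty": 0, "tz": 0, "rx": 0, "ry": 0, "rz": -0.272},
    {"tx": 0, "ty": 0, "tz": 0, "rx": 0, "ry": 0, "rz": 0}
  ],
  "jaw": 0.6
}}

```text
t: 20.0
tool_pos: [0.5619, -0.1022, 0.235]
tcp_rot: [0.001, 1.0, 0.001, -0.0]
ft_force: [-0.7, 0.5, -0.8]
finger_gap: 0.0513
gripper_force: 0.0
```

```bash
python3 -c "
from h import *
o=get_obs(); print(o['t'],o['tool_pos'],yaw(o),o['q'],bedxy(o['tool_pos']))"
```

```text
20.0 [ 0.56194055 -0.10216912  0.23502283] (array([179.85441934,  89.8544008 ]), array([-1.90075734e-04,  1.66586121e-03, -9.99998594e-01])) [-0.1808026   0.37491017  0.29232776  1.48870045  0.00160453 -0.17826196] [[-8.55680855e+01  3.20870819e-02]]
```

```bash
cat > wing.py <<'E'
from h import *
def wing(tag):
    import pickle
    o=get_obs(); p,d=eyes.snapshot('wrist'); pickle.dump((o,p,d),open(f'pics/{tag}.pkl','wb')); cv2.imwrite(f'pics/{tag}.png',p[:,:,::-1])
    print(round(o['t'],2),o['tool_pos'].round(4),yaw(o)[0].round(2),o['q'][5].round(3),'gap',o['finger_gap'].round(4))
    X=cloud('wrist',d,o); z=X[...,2]; h=cv2.cvtColor(p,cv2.COLOR_RGB2HSV)
    m=((h[...,0]<8)|(h[...,0]>172))&(h[...,1]>130)&(h[...,2]>60)&(z>.12)&(z<.24)&(np.hypot(X[...,0]-.55,X[...,1]+.187)<.075)
    if m.sum()<50: print('no wing'); return
    zt=np.percentile(z[m],95); P=X[m&(z>zt-.005)]; print('wing top',zt.round(4),len(P),rect(P),'all',rect(X[m]))
E
python3 -c "
from wing import *
wing('w14')"
```

```text
Traceback (most recent call last):
  File "wing.py", line 5, in wing
    print(round(o['t'],2),o['tool_pos'].round(4),yaw(o)[0].round(2),o['q'][5].round(3),'gap',o['finger_gap'].round(4))
                                                                                             ^^^^^^^^^^^^^^^^^^^^^
AttributeError: 'float' object has no attribute 'round'
```

```bash
sed -i "s/o\['finger_gap'\].round(4))/round(o['finger_gap'],4))/" wing.py; python3 -c "
from wing import *
wing('w14')"
```

```text
20.05 [ 0.562  -0.1021  0.2352] [179.71  89.71] -0.176 gap 0.0508
wing top 0.2176 2569 (array([ 550.1, -187.6]), array([108.8,  16.7]), 0.4) all (array([ 557.1, -181.5]), array([123.1,  28.6]), 0.8)
```

The wing is centred at (550.1, -187.6) at 0.4°, with its top at 0.2176. Moving over it and descending.

Call:
{"api": "arm_command", "payload": {
  "moves": [
    {"tx": 0.016, "ty": -0.114, "tz": 0, "rx": 0, "ry": 0, "rz": -0.02},
    {"tx": 0.016, "ty": -0.114, "tz": 0, "rx": 0, "ry": 0, "rz": 0},
    {"tx": 0.016, "ty": -0.114, "tz": 0, "rx": 0, "ry": 0, "rz": 0},
    {"tx": 0, "ty": 0, "tz": 0, "rx": 0, "ry": 0, "rz": 0},
    {"tx": 0, "ty": 0, "tz": 0, "rx": 0, "ry": 0, "rz": 0}
  ],
  "jaw": 0.42
}}

```text
t: 20.6
tool_pos: [0.5506, -0.1877, 0.2354]
tcp_rot: [-0.003, 1.0, 0.001, 0.0]
ft_force: [-0.2, 0.7, 0.5]
finger_gap: 0.0357
gripper_force: 0.0
```

Run:
```python
from wing import *
wing('w15')
import pickle
o,p,d=pickle.load(open('pics/w15.pkl','rb')); X=cloud('wrist',d,o); A=Rt.from_quat(o['tcp_rot']).as_matrix(); L=(X-o['tool_pos'])@A*1000
for s in(-1,1):
    k=(L[...,0]>7)&(L[...,0]<14)&(L[...,1]*s>13)&(L[...,1]*s<35)&(X[...,2]>.225); print('tip tool z',np.sort(L[k][:,2])[-40::8].round(1),'|y| inner',np.percentile(abs(L[k][:,1]),2).round(1))
```

```text
20.6 [ 0.5506 -0.1877  0.2354] [-179.67   90.33] -0.336 gap 0.0357
wing top 0.2178 2789 (array([ 549.6, -188.1]), array([109.,  16.]), 0.2) all (array([ 549.6, -181.7]), array([109. ,  28.7]), 0.2)
tip tool z [-41.9 -41.2 -40.8 -40.3 -39.8] |y| inner 18.2
tip tool z [-41.9 -41.6 -41.2 -40.3 -39.4] |y| inner 17.6
```

Call:
{"api": "arm_command", "payload": {
  "moves": [
    {"tx": 0, "ty": -0.001, "tz": 0.12, "rx": 0, "ry": 0, "rz": 0},
    {"tx": 0, "ty": 0, "tz": 0.12, "rx": 0, "ry": 0, "rz": 0},
    {"tx": 0, "ty": 0, "tz": 0.06, "rx": 0, "ry": 0, "rz": 0},
    {"tx": 0, "ty": 0, "tz": 0.016, "rx": 0, "ry": 0, "rz": 0},
    {"tx": 0, "ty": 0, "tz": 0, "rx": 0, "ry": 0, "rz": 0}
  ]
}}

```text
t: 21.15
tool_pos: [0.5509, -0.1862, 0.1565]
tcp_rot: [-0.005, 1.0, 0.001, 0.0]
ft_force: [-0.4, 0.6, 0.8]
finger_gap: 0.0358
gripper_force: 0.0
```

Call:
{"api": "arm_command", "payload": {
  "moves": [
    {"tx": 0, "ty": 0, "tz": 0, "rx": 0, "ry": 0, "rz": 0},
    {"tx": 0, "ty": 0, "tz": 0, "rx": 0, "ry": 0, "rz": 0},
    {"tx": 0, "ty": 0, "tz": 0, "rx": 0, "ry": 0, "rz": 0},
    {"tx": 0, "ty": 0, "tz": 0, "rx": 0, "ry": 0, "rz": 0}
  ],
  "jaw": 0.05,
  "force": 70
}}

```text
t: 21.55
tool_pos: [0.5521, -0.1877, 0.1585]
tcp_rot: [-0.004, 1.0, 0.0, 0.002]
ft_force: [0.3, 0.1, 4.8]
finger_gap: 0.0148
gripper_force: 69.7
```

```bash
cat > st.py <<'E'
from h import *
o=get_obs(); A=Rt.from_quat(o['tcp_rot']).as_matrix()
print(round(o['t'],2),o['tool_pos'].round(4),'yaw',yaw(o)[0][0].round(2),'tilt',yaw(o)[1][:2].round(4),'q6',o['q'][5].round(3),'ft',o['ft_force'].round(1),'tq',o['wrist_torque'].round(3),'gap',round(o['finger_gap'],4),round(o['gripper_force'],1))
E
python3 st.py
```

```text
21.55 [ 0.5521 -0.1877  0.1585] yaw -179.5 tilt [0.0047 0.0009] q6 -0.338 ft [0.3 0.1 4.8] tq [-0.098  0.004  0.041] gap 0.0148 69.7
```

Gripped. Turning clockwise 60° while following the screw's descent (4.8 mm/rad).

Call:
{"api": "arm_command", "payload": {
  "moves": [
    {"tx": 0, "ty": 0, "tz": 0.002, "rx": 0, "ry": 0, "rz": 0.2},
    {"tx": 0, "ty": 0, "tz": 0.002, "rx": 0, "ry": 0, "rz": 0.2},
    {"tx": 0, "ty": 0, "tz": 0.002, "rx": 0, "ry": 0, "rz": 0.2},
    {"tx": 0, "ty": 0, "tz": 0.002, "rx": 0, "ry": 0, "rz": 0.2},
    {"tx": 0, "ty": 0, "tz": 0.002, "rx": 0, "ry": 0, "rz": 0.2},
    {"tx": 0, "ty": 0, "tz": 0.002, "rx": 0, "ry": 0, "rz": 0.2},
    {"tx": 0, "ty": 0, "tz": 0.002, "rx": 0, "ry": 0, "rz": 0.2},
    {"tx": 0, "ty": 0, "tz": 0.002, "rx": 0, "ry": 0, "rz": 0.2},
    {"tx": 0, "ty": 0, "tz": 0.002, "rx": 0, "ry": 0, "rz": 0.2},
    {"tx": 0, "ty": 0, "tz": 0.002, "rx": 0, "ry": 0, "rz": 0.2}
  ]
}}

```text
t: 22.55
tool_pos: [0.5517, -0.1885, 0.1534]
tcp_rot: [0.498, 0.867, 0.001, 0.002]
ft_force: [-1.6, -1.7, 6.1]
finger_gap: 0.0147
gripper_force: 69.8
```

```bash
python3 st.py
```

```text
22.55 [ 0.5517 -0.1885  0.1534] yaw 120.23 tilt [ 0.0039 -0.0006] q6 0.714 ft [-1.6 -1.7  6.1] tq [-0.56   0.296  0.09 ] gap 0.0147 69.8
```

Call:
{"api": "arm_command", "payload": {
  "moves": [
    {"tx": 0, "ty": 0, "tz": 0.002, "rx": 0, "ry": 0, "rz": 0.2},
    {"tx": 0, "ty": 0, "tz": 0.002, "rx": 0, "ry": 0, "rz": 0.2},
    {"tx": 0, "ty": 0, "tz": 0.002, "rx": 0, "ry": 0, "rz": 0.2},
    {"tx": 0, "ty": 0, "tz": 0.002, "rx": 0, "ry": 0, "rz": 0.2},
    {"tx": 0, "ty": 0, "tz": 0.002, "rx": 0, "ry": 0, "rz": 0.2}
  ]
}}

```text
t: 23.05
tool_pos: [0.5513, -0.1887, 0.1509]
tcp_rot: [0.706, 0.708, 0.001, 0.001]
ft_force: [-2.0, -3.5, 6.4]
finger_gap: 0.0147
gripper_force: 69.9
```

```bash
python3 st.py
```

```text
23.05 [ 0.5513 -0.1887  0.1509] yaw 90.22 tilt [ 0.0031 -0.0009] q6 1.237 ft [-2.  -3.5  6.4] tq [-0.688  0.486  0.082] gap 0.0147 69.9
```

Call:
{"api": "arm_command", "payload": {
  "moves": [
    {"tx": 0, "ty": 0, "tz": 0.002, "rx": 0, "ry": 0, "rz": 0.15}
  ]
}}

```text
t: 23.15
tool_pos: [0.5512, -0.1887, 0.1506]
tcp_rot: [0.733, 0.68, 0.001, 0.001]
ft_force: [-3.2, -3.0, 7.5]
finger_gap: 0.0147
gripper_force: 70.0
```

```bash
python3 st.py
```

```text
23.15 [ 0.5512 -0.1887  0.1506] yaw 85.76 tilt [ 0.0031 -0.0009] q6 1.315 ft [-3.2 -3.   7.5] tq [-0.659  0.624  0.053] gap 0.0147 70.0
```

Call:
{"api": "arm_command", "payload": {
  "moves": [
    {"tx": 0, "ty": 0, "tz": 0.002, "rx": 0, "ry": 0, "rz": 0.15}
  ]
}}

```text
t: 23.25
tool_pos: [0.5512, -0.1887, 0.1502]
tcp_rot: [0.759, 0.651, 0.001, 0.001]
ft_force: [-1.7, -1.8, 7.4]
finger_gap: 0.0148
gripper_force: 70.1
```

```bash
python3 st.py
```

```text
23.25 [ 0.5512 -0.1887  0.1502] yaw 81.28 tilt [ 0.0031 -0.001 ] q6 1.393 ft [-1.7 -1.8  7.4] tq [-0.65   0.764  0.075] gap 0.0148 70.1
```

Call:
{"api": "arm_command", "payload": {
  "moves": [
    {"tx": 0, "ty": 0, "tz": 0.001, "rx": 0, "ry": 0, "rz": 0.12}
  ]
}}

```text
t: 23.35
tool_pos: [0.5511, -0.1887, 0.1499]
tcp_rot: [0.779, 0.627, 0.001, 0.001]
ft_force: [-3.0, -0.8, 6.7]
finger_gap: 0.0143
gripper_force: 70.0
```

```bash
python3 st.py
```

```text
23.35 [ 0.5511 -0.1887  0.1499] yaw 77.7 tilt [ 0.003 -0.001] q6 1.456 ft [-3.  -0.8  6.7] tq [-0.666  0.662  0.114] gap 0.0143 70.0
```

Call:
{"api": "arm_command", "payload": {
  "moves": [
    {"tx": 0, "ty": 0, "tz": 0.001, "rx": 0, "ry": 0, "rz": 0.12}
  ]
}}

```text
t: 23.45
tool_pos: [0.551, -0.1886, 0.1496]
tcp_rot: [0.798, 0.603, 0.001, 0.001]
ft_force: [-2.8, -2.9, 8.2]
finger_gap: 0.0149
gripper_force: 70.0
```

```bash
python3 st.py
```

```text
23.45 [ 0.551  -0.1886  0.1496] yaw 74.12 tilt [ 0.0028 -0.0009] q6 1.518 ft [-2.8 -2.9  8.2] tq [-0.714  0.717  0.053] gap 0.0149 70.0
```

Call:
{"api": "arm_command", "payload": {
  "moves": [
    {"tx": 0, "ty": 0, "tz": 0.001, "rx": 0, "ry": 0, "rz": 0.12}
  ]
}}

```text
t: 23.55
tool_pos: [0.551, -0.1886, 0.1493]
tcp_rot: [0.817, 0.577, 0.001, 0.001]
ft_force: [-3.2, -2.4, 7.7]
finger_gap: 0.015
gripper_force: 70.0
```

```bash
python3 st.py
```

```text
23.55 [ 0.551  -0.1886  0.1493] yaw 70.52 tilt [ 0.0027 -0.0009] q6 1.581 ft [-3.2 -2.4  7.7] tq [-0.728  0.688  0.077] gap 0.015 70.0
```

Call:
{"api": "arm_command", "payload": {
  "moves": [
    {"tx": 0, "ty": 0, "tz": 0.001, "rx": 0, "ry": 0, "rz": 0.12}
  ]
}}

```text
t: 23.65
tool_pos: [0.5509, -0.1886, 0.1493]
tcp_rot: [0.834, 0.552, 0.001, 0.001]
ft_force: [-4.2, -2.6, 9.2]
finger_gap: 0.0144
gripper_force: 70.3
```

```bash
python3 st.py
```

```text
23.65 [ 0.5509 -0.1886  0.1493] yaw 66.96 tilt [ 0.0027 -0.001 ] q6 1.643 ft [-4.2 -2.6  9.2] tq [-0.648  0.897  0.413] gap 0.0144 70.3
```

Call:
{"api": "arm_command", "payload": {
  "moves": [
    {"tx": 0, "ty": 0, "tz": 0.001, "rx": 0, "ry": 0, "rz": 0.12}
  ]
}}

```text
t: 23.75
tool_pos: [0.5509, -0.1886, 0.1493]
tcp_rot: [0.851, 0.525, 0.001, 0.001]
ft_force: [-3.4, -2.1, 10.5]
finger_gap: 0.0144
gripper_force: 70.4
```

```bash
python3 st.py
```

```text
23.75 [ 0.5509 -0.1886  0.1493] yaw 63.37 tilt [ 0.0028 -0.0011] q6 1.706 ft [-3.4 -2.1 10.5] tq [-0.624  0.962  0.349] gap 0.0144 70.4
```

Call:
{"api": "arm_command", "payload": {
  "moves": [
    {"tx": 0, "ty": 0, "tz": 0, "rx": 0, "ry": 0, "rz": 0}
  ]
}}

```text
t: 23.85
tool_pos: [0.5509, -0.1886, 0.1492]
tcp_rot: [0.851, 0.526, 0.001, 0.001]
ft_force: [-3.1, -2.7, 9.6]
finger_gap: 0.0147
gripper_force: 70.3
```

```bash
python3 st.py
python3 - <<'E'
from h import *
import pickle
o=get_obs(); p,d=eyes.snapshot('wrist'); pickle.dump((o,p,d),open('pics/w16.pkl','wb')); cv2.imwrite('pics/w16.png',p[:,:,::-1])
X=cloud('wrist',d,o); z=X[...,2]; B=bedxy(X.reshape(-1,3)).reshape(384,512,2)
m=(B[...,0]<-26)&(B[...,0]>-44)&(abs(B[...,1])<43)&(z>.05)&(z<.1); print('platen top',m.sum(),np.percentile(z[m],[10,50,90]) if m.sum() else '')
s,d=eyes.snapshot('scene'); X=cloud('scene',d); z=X[...,2]; B=bedxy(X.reshape(-1,3)).reshape(384,512,2)
m=(abs(B[...,0])<42)&(abs(B[...,0])>24)&(abs(B[...,1])<43)&(z>.05)&(z<.1); print('platen top scene',m.sum(),np.percentile(z[m],[10,50,90]) if m.sum() else '')
E
```

```text
23.85 [ 0.5509 -0.1886  0.1492] yaw 63.42 tilt [ 0.0028 -0.0011] q6 1.705 ft [-3.1 -2.7  9.6] tq [-0.614  0.89   0.016] gap 0.0147 70.3
platen top 1754 [0.06893895 0.07006527 0.0709545 ]
platen top scene 202 [0.06539947 0.07253787 0.07445449]
```

View pics/w16.png

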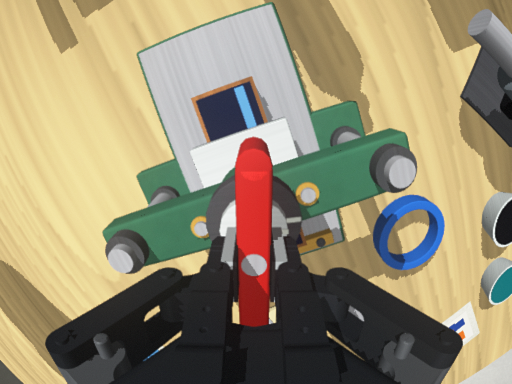

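Torque jumped to about 0.4 N m at yaw ≈ 69° while z stopped, and the platen top is at 0.070, so its underside is on the panel. The view shows the panel's end at (230,110), square under the platen. The clutch has slipped about 0.1 rad so far, so I'll turn about 18° more for a clear slip (total ≈ 0.4 rad, under 0.785).

Call:
{"api": "arm_command", "payload": {
  "moves": [
    {"tx": 0, "ty": 0, "tz": 0, "rx": 0, "ry": 0, "rz": 0.12},
    {"tx": 0, "ty": 0, "tz": 0, "rx": 0, "ry": 0, "rz": 0.12},
    {"tx": 0, "ty": 0, "tz": 0, "rx": 0, "ry": 0, "rz": 0.12}
  ]
}}

```text
t: 24.25
tool_pos: [0.5507, -0.1885, 0.1492]
tcp_rot: [0.897, 0.443, 0.001, 0.001]
ft_force: [-3.7, -1.5, 9.9]
finger_gap: 0.0149
gripper_force: 70.4
```

```bash
python3 st.py
```

```text
24.25 [ 0.5507 -0.1885  0.1492] yaw 52.57 tilt [ 0.0025 -0.001 ] q6 1.894 ft [-3.7 -1.5  9.9] tq [-0.573  1.026  0.413] gap 0.0149 70.4
```

Call:
{"api": "arm_command", "payload": {
  "moves": [
    {"tx": 0, "ty": 0, "tz": 0, "rx": 0, "ry": 0, "rz": 0.12},
    {"tx": 0, "ty": 0, "tz": 0, "rx": 0, "ry": 0, "rz": 0.12}
  ]
}}

```text
t: 24.45
tool_pos: [0.5507, -0.1885, 0.1492]
tcp_rot: [0.923, 0.386, 0.001, 0.001]
ft_force: [-4.0, -2.0, 10.0]
finger_gap: 0.0146
gripper_force: 70.4
```

```bash
python3 st.py
```

```text
24.45 [ 0.5507 -0.1885  0.1492] yaw 45.37 tilt [ 0.0024 -0.0009] q6 2.02 ft [-4. -2. 10.] tq [-0.526  1.088  0.403] gap 0.0146 70.4
```

About 0.42 rad of slip under a steady 0.4 N m. Letting go and rising clear.

Call:
{"api": "arm_command", "payload": {
  "moves": [
    {"tx": 0, "ty": 0, "tz": 0, "rx": 0, "ry": 0, "rz": 0},
    {"tx": 0, "ty": 0, "tz": 0, "rx": 0, "ry": 0, "rz": 0},
    {"tx": 0, "ty": 0, "tz": 0, "rx": 0, "ry": 0, "rz": 0},
    {"tx": 0, "ty": 0, "tz": -0.06, "rx": 0, "ry": 0, "rz": 0},
    {"tx": 0, "ty": 0, "tz": -0.16, "rx": 0, "ry": 0, "rz": 0},
    {"tx": 0, "ty": 0, "tz": -0.16, "rx": 0, "ry": 0, "rz": 0},
    {"tx": -0.16, "ty": 0, "tz": -0.1, "rx": 0, "ry": 0, "rz": 0},
    {"tx": -0.16, "ty": 0, "tz": 0, "rx": 0, "ry": 0, "rz": 0},
    {"tx": -0.16, "ty": 0, "tz": 0, "rx": 0, "ry": 0, "rz": 0},
    {"tx": 0, "ty": 0, "tz": 0, "rx": 0, "ry": 0, "rz": 0}
  ],
  "jaw": 0.42
}}

```text
t: 25.45
tool_pos: [0.464, -0.2758, 0.267]
tcp_rot: [0.923, 0.384, 0.0, -0.0]
ft_force: [0.0, 0.5, 0.7]
finger_gap: 0.0356
gripper_force: 0.0
```

```bash
python3 st.py
python3 - <<'E'
from h import *
import pickle
o=get_obs(); p,d=eyes.snapshot('wrist'); X=cloud('wrist',d,o); z=X[...,2]; B=bedxy(X.reshape(-1,3)).reshape(384,512,2)
P=B[(abs(z-.0515)<.004)&(abs(B[...,1])<36)&(B[...,0]>-110)&(B[...,0]<-47)]
e=[np.percentile(P[abs(P[:,1]-c)<4,0],1).round(1) for c in(-20,0,20)]; print('rear',e); r=np.mean(e)
for k in(4,14,24): print('sides',np.percentile(P[abs(P[:,0]-r-k)<5,1],[1,99]).round(1))
h=cv2.cvtColor(p,cv2.COLOR_RGB2HSV); m=((h[...,0]<8)|(h[...,0]>172))&(h[...,1]>130)&(z>.19)&(z<.24)&(np.hypot(X[...,0]-.55,X[...,1]+.187)<.075); print('wing',rect(X[m]))
u=proj([[.55,-.187,.16]],o)[0]; print(u); x,y=np.clip(u.astype(int),[90,75],[421,308]); cv2.imwrite('pics/w17.png',cv2.resize(p[y-75:y+75,x-90:x+90],None,fx=4,fy=4,interpolation=cv2.INTER_CUBIC)[:,:,::-1])
E
```

```text
25.45 [ 0.464  -0.2758  0.267 ] yaw 45.22 tilt [0.0006 0.0011] q6 1.815 ft [0.  0.5 0.7] tq [ 0.025 -0.094  0.005] gap 0.0356 0.0
rear [np.float64(-87.9), np.float64(-88.5), np.float64(-88.0)]
sides [-30.   27.7]
sides [-30.1  28.8]
sides [-29.8  29.1]
wing (array([ 542.9, -195.8]), array([86.2, 15.8]), 46.3)
[252.3485301   46.43184519]
```

View pics/w17.png

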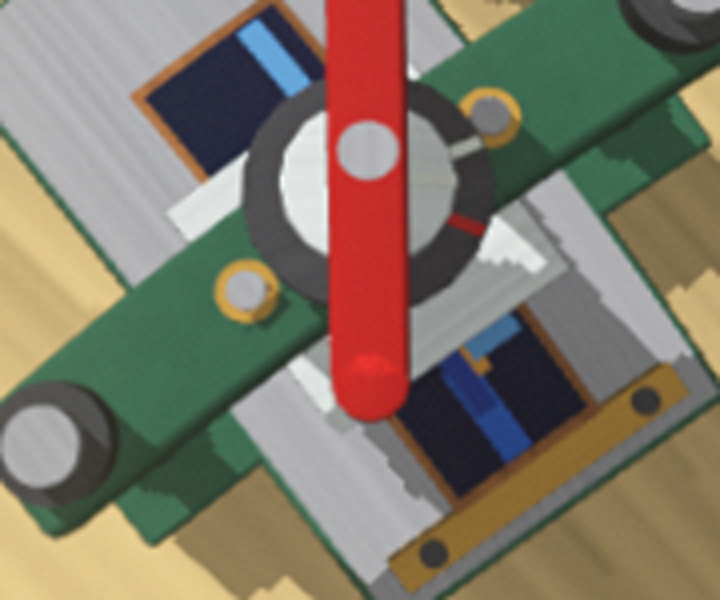

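The panel sits square against the brass bar at about (525,450), under the platen. The collar's white mark is at (465,148) and its red mark at (468,225). The hub pointer at about (430,186) lies roughly midway, so the slip is about 22–24°, clearly slipped and short of the red mark. The arm is clear, so I'm handing in.

```bash
python3 -c "
from station import ctrl
print(ctrl.close_job())"
```

```text
the job is handed in; nothing more can be done
None
```

The blue panel is clamped in the press: home against the stop bar, square to under half a degree, about 1 mm off centre, clutch slipped about 0.4 rad (red mark 0.785), handle released, job handed in at about 25.5 s; the fingers really end about 40–45 mm short of the reported TCP, so I used measured tip heights after two empty closes.

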